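# Build the candle centrepiece

## Robot

A 6-joint arm with a two-finger parallel gripper is mounted at the origin on the work surface. World frame = base frame: x ahead of the robot, y to its left, z up, the work surface at z = 0. Lengths are in m, angles in rad, forces in N, time in s.
With the tool pointing down it reaches from about 0.225 to 0.875 m from the base axis. Payload 3.4 kg.
Tool frame: the origin (TCP) lies where the fingers leave the gripper's body, on its centre line; the fingertips stand 73 mm ahead of it and the grasp point (between the pads) lies 54 mm ahead of it (manip.pinch_z is the distance from the TCP to the grasp point, in m); z points along the fingers, y is the line along which they close (so a half turn about z gives the same grasp; the last joint's range is limited). The gripper opens to 85 mm and grips with 20 to 120 N. Pads are 22 mm wide; open, the fingers measure 114 mm over their backs; the gripper's body (76 mm by 85 mm) begins 54 mm behind the grasp point. The pads swing forward as they close: fully open they stand 13 mm farther back than shut.
Start: joints at [-1.435, 0.276, 1.505, -0, 1.361, -0.121], TCP at [0.146, -0.556, 0.304] pointing down, gripper open.
Joint ranges: [-2.89, 2.89], [-0.75, 2.08], [0.22, 2.7], [-1.18, 4.32], [0.11, 2.71], [-2.7, 2.7]. Speed limits (rad/s): [2.57, 2.57, 3.14, 3.14, 3.14, 3.14].

## Interface

Orientations are given as a unit quaternion [w, x, y, z].
In Python, from rig import readout, imaging, manip gives the robot as it stands. The module is installed in compiled form; this text tells all that it offers.
- The arm moves only by the tool servo_tool, never from a script. Its argument "moves" is a list of rows, each an object with "dp": the shift along the tool's x, y, z in units of 0.2 m (1.0 is 0.2 m), a list of three; "delta_rot": the turn, a rotation vector about the tool's x, y, z in units of 0.1 rad (1.0 is 0.1 rad), a list of three; "fingers": the opening, from 0 (shut) to 1 (fully open). In form: [{"dp": [dx, dy, dz], "delta_rot": [wx, wy, wz], "fingers": fingers}, ...]. A call has 1 to 5 rows; each row shifts and turns the commanded pose from where the row before left it, along the tool's axes as they then stand; what a row does not reach is not made up. A row lasts 1/10 s, in which the tool goes at most 50 mm and 8.59 degrees, less where a joint would pass 70% of its speed; a pose out of reach is approached as far as the arm can. A call with a number of a shift or a turn outside -1 to 1 is refused whole. A call with a gripper value outside its range is refused whole. The fingers move at their own pace and stop on an object; "force" is the grip in N (left out, the last holds). Time passes only in rows, so rows that do not move let the fingers close. It gives the time, the measured TCP pose, the force, the opening and the grip force at its end, in the units of the state.
- readout.get_state(): the state, without advancing time (a new reading comes with each control period).
- imaging.get_image(name): name is "side" or "top" or "wrist"; returns (picture, depth): 420x560x3 uint8, red, green, blue; 420x560 float32, m along the optical axis (not along the pixel's ray), 0 where there is no reading.
- imaging.calibration(name): a dict with "intrinsics" (3x3 intrinsics, pixels), "dist" ([k1, k2, p1, p2, k3] as OpenCV has them; the pictures are not rectified), "R" (3x3) and "t" (3): a world point X has camera coordinates R X + t; the wrist camera has in their place "hand_eye" (4x4, takes a point from camera to tool coordinates, whose origin is the TCP and whose axes are the flange's). Camera axes: x right, y down, z forward; pixel columns grow to the right and rows downward; lengths in m; the calibration is good to about 2 mm. A picture is of the moment at which its call begins: read the wrist's pose just before it. calibration takes no time and is no camera call.
- manip.sign_off(): hands the job in; it is judged then, once.
The state is a dict: "clock": time; "qpos": joint angles; "qd": joint speeds; "effort": joint torques, N m; "position": TCP position; "ee_rot": TCP orientation; "contact_force": force on the tool from outside, world axes, zero at the start; "moment": the same for the moment, N m; "width": finger opening in m; "gripper_force": force on a finger pad.
Only numpy, scipy, OpenCV 4.12 (cv2) and the standard library are available. Lean on these libraries where they do the work, as an engineer would, in place of code of your own. Each camera call takes 0.05 s, during which the arm holds its last target. There are 200 camera calls.

## Task

Build the candle centrepiece in the middle of the plate: the big wooden round flat on the plate, the smaller stone round on it and the candle upright on top, each centred on what is below it. Set every piece down gently instead of dropping it, do not push the plate away from its place, and leave the mug, the bowl and the pepper mill alone.

Things in the scene. Friction and masses are not known exactly. Their poses are not given: they have to be found in the camera images.
- wood_round: loose solid disc of pale wood, 66 mm across, 18 mm thick, about 60 g. Origin: centre of its underside; z is its axis, pointing out of its upper face. At the start it lies on one of the two sloped stands (its z tilted 35 degrees from vertical)
- stone_round: loose solid disc of pale marble, 54 mm across, 14 mm thick, about 90 g. Origin: centre of its underside; z is its axis, pointing out of its upper face. At the start it lies on the other sloped stand
- candle: loose squat white candle, a solid cylinder 44 mm across and 24 mm high with a thin 8 mm wick on top (look only, nothing can touch it), about 50 g. Origin: centre of its underside; z up. It stands on the worktop; it and the two stands trade places between starts
- plate: loose round white dinner plate, 200 mm across, 500 g. Origin: centre of its underside; z up. Its floor is flat, 5 mm above the origin, out to 62 mm from the centre; from there the edge rises to 18 mm high at the rim
- stand_a: fixed dark wood stand, 96 wide; its board slopes 35 degrees, rising to its +x, outward normal (-0.574,0,0.819) in its frame; a 70 wide lip at the low edge sticks up 8 square to the board, foot of its inner face at (-36,0,20); board face 85 long from there. Origin: centre of underside. A round lies on the board against the lip, at most 6 off centre. Carries the wooden round
- stand_b: fixed dark wood stand, 96 wide; its board slopes 35 degrees, rising to its +x, outward normal (-0.574,0,0.819) in its frame; a 70 wide lip at the low edge sticks up 8 square to the board, foot of its inner face at (-36,0,20); board face 85 long from there. Origin: centre of underside. A round lies on the board against the lip, at most 6 off centre. Carries the stone round
- mug: bystander: blue mug, 80 mm across, 90 mm high, with a handle at its +y. Origin: centre of its underside
- bowl: bystander: terracotta bowl, 100 mm across, 50 mm high. Origin: centre of its underside
- mill: bystander: turned wooden pepper mill, 54 mm across, 140 mm high. Origin: centre of its underside

How it is judged:
On the way, in this order (a step that is already met when the one before it is completed fails the run):
1. the wooden round lies flat in the middle of the plate, let go (horizontal distance between wood_round and plate below 0.012 m and z of wood_round in the frame of plate between 0.002 and 0.008 m and angle between wood_round's own z axis and vertical below 0.09 rad and contact force between the fingers and wood_round below 0.05 N), for 0.2 s.
2. the stone round lies flat and centred on the wooden round, let go (horizontal distance between stone_round and wood_round below 0.007 m and z of stone_round in the frame of wood_round between 0.015 and 0.021 m and angle between stone_round's own z axis and vertical below 0.09 rad and contact force between the fingers and stone_round below 0.05 N), for 0.2 s.
At the end, for the whole second after the job is handed in: Wooden round flat (5 degrees) on the plate floor within 12 mm of its centre; stone round flat on it, candle upright on that, each within 7 mm of the centre below and 3 mm of its seated height; all let go and at rest; plate within 30 mm of its start (horizontal distance between wood_round and plate below 0.012 m and z of wood_round in the frame of plate between 0.002 and 0.008 m and angle between each of wood_round, stone_round, candle's own z axis and vertical below 0.09 rad and horizontal distance between stone_round and wood_round below 0.007 m and z of stone_round in the frame of wood_round between 0.015 and 0.021 m and horizontal distance between candle and stone_round below 0.007 m and z of candle in the frame of stone_round between 0.011 and 0.017 m and linear speed of each of wood_round, stone_round, candle, plate below 0.02 m/s and distance of plate from where it was at the start of the episode below 0.03 m); the robot touches nothing.
It fails at once if the wooden round is dropped (falls free at more than 0.5 m/s, a fall of about 13 mm) (contact force between wood_round and anything else below 0.001 N and linear speed of wood_round above 0.5 m/s).
It fails at once if the stone round is dropped (falls free at more than 0.5 m/s, a fall of about 13 mm) (contact force between stone_round and anything else below 0.001 N and linear speed of stone_round above 0.5 m/s).
It fails at once if the candle is dropped (falls free at more than 0.5 m/s, a fall of about 13 mm) (contact force between candle and anything else below 0.001 N and linear speed of candle above 0.5 m/s).
It fails at once if the mug, the bowl or the pepper mill is disturbed (moved more than 25 mm or tipped) (distance of any of mug, bowl, mill from where it was at the start of the episode above 0.025 m or angle between any of mug, bowl, mill's own z axis and vertical above 0.3 rad).
It also fails if it takes over 72 s, if anything falls off the work surface, if the arm or the gripper's body presses on something with over 40 N, if the wrist force passes 120 N, or if a joint passes its speed limit or range.

## Working session

There is one attempt and no reset: what is moved stays moved. The work goes in short steps, Python scripts to look and compute and a tool call to move; the robot and the scene stay as the last step left them, time stands still between calls to the robot, and variables do not carry over. Pictures are saved under pics/ and viewed, at most 10 in all, crops included, and the job is handed in when it is done.

Besides the shell and the picture viewer there is one more tool, called after "Request:" as name(argument=value, ...), one argument or row to a line, values as JSON. servo_tool: Moves the arm, as the interface text tells. Its arguments: {"type":"object","properties":{"moves":{"type":"array"},"force":{"type":"number"}},"required":["moves"]}

```bash
mkdir -p pics; python3 - <<'E'
from rig import readout, imaging, manip
import cv2, numpy as np
s=readout.get_state(); print(s, manip.pinch_z)
for n in ("side","top"):
    p,d=imaging.get_image(n); cv2.imwrite(f"pics/{n}0.png",p[:,:,::-1]); np.savez(f"{n}0.npz",p=p,d=d)
    c=imaging.calibration(n); print(n,c)
print(imaging.calibration("wrist"))
E
```

```text
{'clock': 0.0, 'qpos': array([-1.43501358e+00,  2.76570559e-01,  1.50616213e+00,  2.40083391e-05,
        1.36070124e+00, -1.20992765e-01]), 'qd': array([-6.67354772e-04, -1.08862186e-03,  4.45054408e-04, -4.98363701e-05,
       -6.44713741e-04,  8.21919799e-04]), 'effort': array([ 7.00025066e-04, -4.16766143e+01, -2.45802587e+01,  4.69669351e-05,
        1.11975460e-02, -1.78038260e-05]), 'position': array([ 0.14597801, -0.55573469,  0.30304198]), 'ee_rot': array([-9.20699858e-04,  9.91769508e-01,  1.28032789e-01,  4.92952944e-06]), 'contact_force': array([ 0.29407918, -0.08176581,  0.60606927]), 'moment': array([ 0.02515131,  0.0158147 , -0.06949743]), 'gripper_force': 0.0, 'width': 0.08535923014275634} 0.0539
side {'intrinsics': array([[398.50342815,   0.        , 274.18614137],
       [  0.        , 398.50342815, 205.31408951],
       [  0.        ,   0.        ,   1.        ]]), 'dist': array([-0.00474143,  0.        ,  0.        ,  0.        ,  0.        ]), 'R': array([[-0.95633976, -0.29172981, -0.01754956],
       [-0.19219189,  0.67300359, -0.71423277],
       [ 0.22017391,
[... 473 characters left out ...]
0092116e-01, -5.54083279e-04, -9.90138320e-01]]), 't': array([0.08207894, 0.54642514, 1.26889052])}
{'intrinsics': array([[302.9803442 ,   0.        , 275.24597219],
       [  0.        , 302.9803442 , 210.17048772],
       [  0.        ,   0.        ,   1.        ]]), 'dist': array([0.00626367, 0.        , 0.        , 0.        , 0.        ]), 'hand_eye': array([[ 3.01956302e-04, -9.62084845e-01, -2.72750177e-01,
         6.84927421e-02],
       [ 9.99999939e-01,  2.42386357e-04,  2.52098986e-04,
        -2.35756847e-04],
       [-1.76429692e-04, -2.72750237e-01,  9.62084860e-01,
        -6.97371753e-02],
       [ 0.00000000e+00,  0.00000000e+00,  0.00000000e+00,
         1.00000000e+00]])}
```

View pics/top0.png

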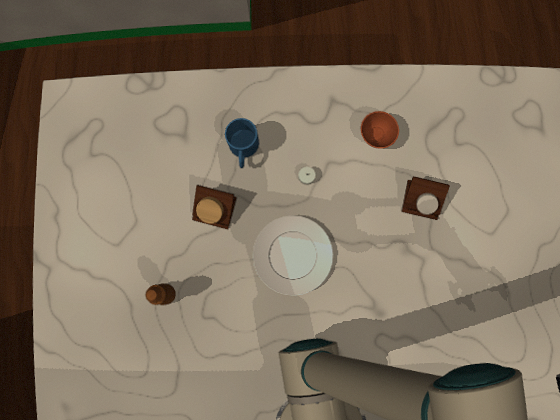

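View pics/side0.png

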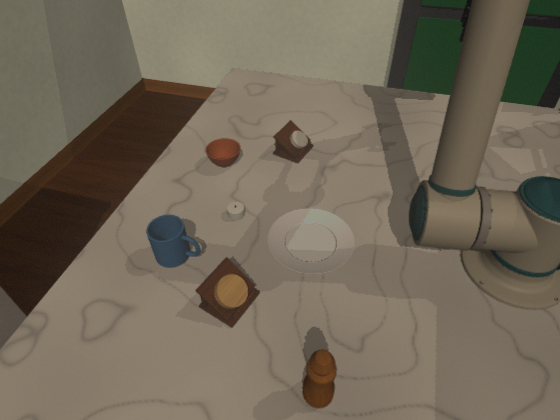

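```bash
cat > h.py <<'E'
import numpy as np, cv2
from scipy.spatial.transform import Rotation as Ro
from rig import readout, imaging, manip
def Rq(q): return Ro.from_quat(q,scalar_first=True)
def cloud(name,d,state=None):
    c=imaging.calibration(name); h,w=d.shape
    uv=np.stack(np.meshgrid(np.arange(w),np.arange(h)),-1).reshape(-1,1,2).astype(np.float64)
    n=cv2.undistortPoints(uv,c["intrinsics"],c["dist"]).reshape(h,w,2)
    P=np.dstack([n,np.ones((h,w))])*d[...,None]
    if name=="wrist":
        H=c["hand_eye"]; P=P@H[:3,:3].T+H[:3,3]
        return P@Rq(state["ee_rot"]).as_matrix().T+state["position"]
    return (P-c["t"])@c["R"]
def circ(xy):
    A=np.c_[2*xy,np.ones(len(xy))]; s=np.linalg.lstsq(A,(xy**2).sum(1),rcond=None)[0]
    return s[:2],np.sqrt(s[2]+s[:2]@s[:2])
def plane(P):
    c=P.mean(0); n=np.linalg.svd(P-c,full_matrices=False)[2][2]
    return c,n*np.sign(n[2]),(P-c)@n
E
python3 - <<'E'
from h import *
np.set_printoptions(precision=4,suppress=True)
B={"side":dict(wood=(231,291),stone=(299,140),candle=(236,213),plate=(311,243)),"top":dict(wood=(209,211),stone=(427,204),candle=(307,178),plate=(293,255))}
for n in ("top","side"):
    f=np.load(n+"0.npz"); p,d=f["p"].astype(int),f["d"]; X=cloud(n,d)
    t=X[d>0]; print(n,"table z",np.median(t[(t[:,2]>-.03)&(t[:,2]<.02)][:,2]), "nodepth",(d==0).mean())
    for k,(u,v) in B[n].items():
        r=4 if k!="plate" else 10
        Q=X[v-r:v+r+1,u-r:u+r+1].reshape(-1,3); Q=Q[np.isfinite(Q).all(1)]
        c,nn,_=plane(Q); print(k,p[v,u],X[v,u],"med",np.median(Q,0),"n",nn,np.degrees(np.arccos(nn[2])))
E
```

```text
top table z 0.0005252018273758874 nodepth 0.003971088435374149
wood [159 119  71] [0.5511 0.259  0.0585] med [0.5516 0.2596 0.0543] n [-0.5763  0.1669  0.8   ] 36.8655807979359
stone [152 141 122] [ 0.5552 -0.2827  0.0414] med [ 0.5541 -0.2812  0.0473] n [0.9287 0.3692 0.0356] 87.9601592306945
candle [173 173 150] [0.6328 0.0155 0.0247] med [0.6328 0.0155 0.0247] n [-0.1058 -0.2393  0.9652] 15.165545106216863
plate [173 178 163] [0.4411 0.0565 0.0054] med [0.4411 0.0566 0.005 ] n [ 0.7932 -0.6066  0.0529] 86.96636744846315
side table z 0.0002394895412909826 nodepth 0.004030612244897959
wood [141 106  64] [0.5533 0.265  0.0553] med [0.5534 0.2649 0.0543] n [-0.5675  0.1614  0.8074] 36.15529083254879
stone [134 122 107] [ 0.5546 -0.2731  0.0458] med [ 0.5546 -0.2716  0.0462] n [-0.321  -0.6009  0.732 ] 42.94266455265522
candle [147 139 121] [0.6339 0.0338 0.0235] med [0.6353 0.0321 0.0224] n [-0.3547  0.6063  0.7118] 44.62210616927569
plate [152 142 128] [0.4392 0.0596 0.0037] med [0.4389 0.0615 0.0051] n [ 0.2032 -0.6763  0.708 ] 44.9249945728915
```

Request:
servo_tool(
  moves=[
    {"dp":[0.23,-0.1,0.03],"delta_rot":[0,0,0],"fingers":1},
    {"dp":[0.23,-0.1,0.03],"delta_rot":[0,0,0],"fingers":1},
    {"dp":[0.23,-0.1,0.03],"delta_rot":[0,0,0],"fingers":1},
    {"dp":[0.23,-0.1,0.03],"delta_rot":[0,0,0],"fingers":1},
    {"dp":[0.23,-0.1,0.03],"delta_rot":[0,0,0],"fingers":1},
  ],
)

```text
clock: 0.6
position: [0.3422, -0.4011, 0.2737]
ee_rot: [-0.0, 0.992, 0.128, -0.0]
contact_force: [1.0, -1.2, 0.5]
width: 0.0852
gripper_force: 0.0
```

Request:
servo_tool(
  moves=[
    {"dp":[0.23,-0.1,0.03],"delta_rot":[0,0,0],"fingers":1},
    {"dp":[0.23,-0.1,0.03],"delta_rot":[0,0,0],"fingers":1},
    {"dp":[0.23,-0.1,0.03],"delta_rot":[0,0,0],"fingers":1},
    {"dp":[0.23,-0.1,0.03],"delta_rot":[0,0,0],"fingers":1},
    {"dp":[0.23,-0.1,0.03],"delta_rot":[0,0,0],"fingers":1},
  ],
)

```text
clock: 1.1
position: [0.5373, -0.2474, 0.2439]
ee_rot: [-0.0, 0.992, 0.128, -0.0]
contact_force: [0.5, -1.2, 0.2]
width: 0.0853
gripper_force: 0.0
```

```bash
cat >> h.py <<'E'
def snap(tag):
    s=readout.get_state(); p,d=imaging.get_image("wrist")
    cv2.imwrite(f"pics/{tag}.png",p[:,:,::-1]); np.savez(tag+".npz",p=p,d=d,X=cloud("wrist",d,s)); return s
E
python3 - <<'E'
from h import *
s=snap("w1"); print(s["position"],s["ee_rot"],s["clock"],s["qpos"])
E
```

```text
[ 0.53733267 -0.24744948  0.24394715] [-2.39128747e-05  9.91753582e-01  1.28159109e-01 -2.75138108e-04] 1.1 [-5.48995699e-01  3.39068851e-01  1.56491195e+00 -3.25533484e-04
  1.23807059e+00  7.64881899e-01]
```

View pics/w1.png

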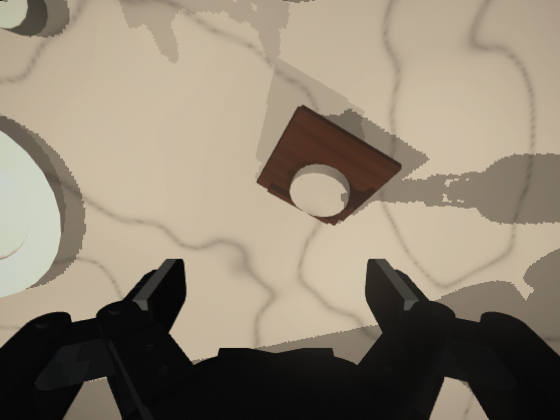

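```bash
cat >> h.py <<'E'
def disc(tag,uv,win,zmin=0.012,tol=0.0025,sat=None):
    """plane through the patch at uv, then all pixels near that plane joined to the seed; centroid/edge circle in plane"""
    f=np.load(tag+".npz"); p,X=f["p"].astype(int),f["X"]; u,v=uv; r=max(3,win//3)
    Q=X[v-r:v+r+1,u-r:u+r+1].reshape(-1,3); c,n,_=plane(Q)
    col=np.median(p[v-r:v+r+1,u-r:u+r+1].reshape(-1,3),0)
    W=2*win; m=np.zeros(p.shape[:2],np.uint8)
    m[v-W:v+W,u-W:u+W]=1
    for _ in range(3):
        k=m.astype(bool)&(abs((X-c)@n)<tol)&(X[...,2]>zmin)&(abs(p/p.sum(2,keepdims=True)-col/col.sum()).max(2)<.05)&(p.sum(2)>.5*col.sum())
        k=k.astype(np.uint8)
        l=cv2.connectedComponents(k)[1]; k=l==l[v,u]
        c,n,res=plane(X[k])
    ex=np.cross([0,1,0],n); ex/=np.linalg.norm(ex); ey=np.cross(n,ex)
    ct=max(cv2.findContours(k.astype(np.uint8),cv2.RETR_EXTERNAL,cv2.CHAIN_APPROX_NONE)[0],key=len)[:,0]
    E=X[ct[:,1],ct[:,0]]-c; E=np.c_[E@ex,E@ey]; q,R=circ(E)
    for _ in range(5):
        g=abs(np.hypot(*(E-q).T)-R)<.0015; q,R=circ(E[g])
    C=c+q[0]*ex+q[1]*ey
    return C,n,R,res.std(),g.mean(),int(k.sum())
E
python3 - <<'E'
from h import *
np.set_printoptions(precision=4,suppress=True)
print("stone",disc("w1",(319,190),24))
X=np.load("w1.npz")["X"]; s=readout.get_state()
T=(X-s["position"])@Rq(s["ee_rot"]).as_matrix()
for u in (165,172,180,372,380,388):
    print(u,[ (v,T[v,u].round(4)) for v in (262,268,280)])
t=X[(X[...,2]<.006)&(X[...,2]>-.006)]; print("table",np.median(t[:,2]))
E
```

```text
stone (array([ 0.553 , -0.2828,  0.0472]), array([-0.5513,  0.1474,  0.8211]), np.float64(0.026057555894849545), np.float64(0.0005653372843677344), np.float64(1.0), 2030)
165 [(262, array([ 0.0032, -0.0448,  0.0513])), (268, array([ 0.0033, -0.0427,  0.0454])), (280, array([ 0.0031, -0.0394,  0.0357]))]
172 [(262, array([ 0.0033, -0.0416,  0.0511])), (268, array([ 0.0032, -0.0399,  0.0456])), (280, array([-0.0004, -0.039 ,  0.0419]))]
180 [(262, array([ 0.002 , -0.039 ,  0.0538])), (268, array([ 0.0001, -0.0386,  0.0517])), (280, array([-0.0056, -0.039 ,  0.0512]))]
372 [(262, array([0.0026, 0.0464, 0.0515])), (268, array([0.0002, 0.0463, 0.0505])), (280, array([-0.0053,  0.0465,  0.0499]))]
380 [(262, array([0.0021, 0.0503, 0.0525])), (268, array([0.0027, 0.0479, 0.0457])), (280, array([0.0004, 0.0461, 0.0397]))]
388 [(262, array([-0.0899,  0.1312,  0.2407])), (268, array([0.0027, 0.0513, 0.0456])), (280, array([0.0032, 0.0473, 0.0347]))]
table -0.00015782490983512476
```

Request:
servo_tool(
  moves=[
    {"dp":[0.06,-0.24,0],"delta_rot":[0,0,0],"fingers":1},
    {"dp":[0.06,-0.24,0],"delta_rot":[0,0,0],"fingers":1},
    {"dp":[0.06,-0.24,0],"delta_rot":[0,0,0],"fingers":1},
    {"dp":[0.06,-0.24,0],"delta_rot":[0,0,0],"fingers":1},
    {"dp":[0.06,-0.24,0],"delta_rot":[0,0,0],"fingers":1},
  ],
)

```text
clock: 1.65
position: [0.5326, -0.0, 0.2442]
ee_rot: [-0.0, 0.992, 0.128, -0.0]
contact_force: [0.8, 0.3, 0.2]
width: 0.0853
gripper_force: 0.0
```

```bash
python3 - <<'E'
from h import *
s=snap("w2"); print(s["position"],s["ee_rot"],s["clock"])
E
```

```text
[ 5.32557070e-01 -2.12274484e-05  2.44194162e-01] [-5.49870912e-05  9.91792572e-01  1.27856987e-01 -2.86408417e-04] 1.65
```

Request:
servo_tool(
  moves=[
    {"dp":[0.06,-0.24,0],"delta_rot":[0,0,0],"fingers":1},
    {"dp":[0.06,-0.24,0],"delta_rot":[0,0,0],"fingers":1},
    {"dp":[0.06,-0.24,0],"delta_rot":[0,0,0],"fingers":1},
    {"dp":[0.06,-0.24,0],"delta_rot":[0,0,0],"fingers":1},
    {"dp":[0.0,0,0],"delta_rot":[0,0,1],"fingers":1},
  ],
)

```text
clock: 2.2
position: [0.5302, 0.2015, 0.2441]
ee_rot: [-0.002, 0.997, 0.08, -0.0]
contact_force: [-0.3, -0.4, 0.3]
width: 0.0852
gripper_force: 0.0
```

Request:
servo_tool(
  moves=[
    {"dp":[0.0,0,0],"delta_rot":[0,0,1],"fingers":1},
    {"dp":[0,0,0],"delta_rot":[0,0,1],"fingers":1},
    {"dp":[0,0,0],"delta_rot":[0,0,1],"fingers":1},
    {"dp":[0,0,0],"delta_rot":[0,0,1],"fingers":1},
    {"dp":[0,0,0],"delta_rot":[0,0,0.36],"fingers":1},
  ],
)

```text
clock: 2.7
position: [0.5307, 0.1957, 0.244]
ee_rot: [0.0, 0.99, -0.14, -0.0]
contact_force: [0.2, -0.4, 0.2]
width: 0.0852
gripper_force: 0.0
```

```bash
python3 - <<'E'
from h import *
s=snap("w3"); print(s["position"],s["ee_rot"],s["clock"],s["qpos"])
a=cv2.imread("pics/w2.png");b=cv2.imread("pics/w3.png")
cv2.imwrite("pics/w23.png",cv2.resize(np.hstack([a,b]),(800,300)))
E
```

```text
[0.53069408 0.19570156 0.24403514] [ 2.78859182e-04  9.90099865e-01 -1.40363633e-01 -4.79176009e-04] 2.7 [ 2.30377559e-01  3.02046764e-01  1.62122121e+00 -1.83299612e-04
  1.21942007e+00  2.08289446e+00]
```

View pics/w23.png

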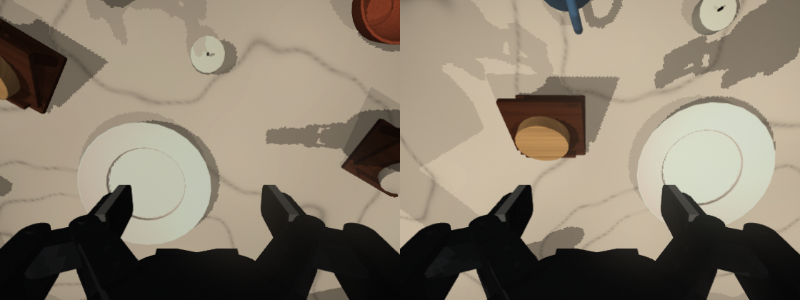

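```bash
python3 - <<'E'
from h import *
np.set_printoptions(precision=4,suppress=True)
print("wood",disc("w3",(199,195),30))
print("candle w2",disc("w2",(285,77),18,tol=.003))
try: print("candle w3",disc("w3",(440,25),11,tol=.003))
except Exception as e: print(e)
def plate(X,c0,tag):
    D=np.hypot(X[...,0]-c0[0],X[...,1]-c0[1])
    F=X[(D<.045)&(abs(X[...,2]-.005)<.005)]; print(tag,"floor z",np.median(F[:,2]),len(F),"n",plane(F)[1])
    m=((D<.13)&(X[...,2]>.0145)&(X[...,2]<.024)); E=X[m][:,:2]
    # outer rim: outermost point per azimuth
    c=np.array(c0)
    for _ in range(6):
        a=np.arctan2(*(E-c).T[::-1]); r=np.hypot(*(E-c).T); b=((a+np.pi)*60/np.pi).astype(int)
        o=np.array([E[b==i][np.argsort(r[b==i])[-2]] for i in range(121) if (b==i).sum()>3])
        c,R=circ(o); 
        g=abs(np.hypot(*(o-c).T)-R)<.003; c,R=circ(o[g])
    print(tag,"plate",c,R,len(o),g.mean())
plate(np.load("w2.npz")["X"],(.44,.06),"w2"); plate(np.load("w3.npz")["X"],(.44,.06),"w3")
for n in("top","side"): plate(cloud(n,np.load(n+"0.npz")["d"]),(.44,.06),n)
for n,uv in (("top",(307,175)),("side",(236,209))):
    f=np.load(n+"0.npz"); np.savez(n+"c.npz",p=f["p"],X=cloud(n,f["d"]))
    try: print(n,"candle",disc(n+"c",uv,8,tol=.004))
    except Exception as e: print(e)
for n,uv,w in (("top",(209,211),10),("top",(427,204),9),("side",(231,291),12)): 
    try: print(n,uv,disc(n+"c",uv,w,tol=.004))
    except Exception as e: print(e)
E
```

```text
wood (array([0.5509, 0.2597, 0.0541]), array([-0.5465,  0.161 ,  0.8218]), np.float64(0.031914383321751144), np.float64(0.0005076264511961252), np.float64(0.9834254143646409), 2856)
candle w2 (array([0.6415, 0.0147, 0.0236]), array([0.0026, 0.0015, 1.    ]), np.float64(0.02140676191139848), np.float64(0.0007975983520510565), np.float64(1.0), 2038)
candle w3 (array([0.6386, 0.0191, 0.0236]), array([-0.0067,  0.0153,  0.9999]), np.float64(0.017527988150565933), np.float64(0.0008598190151568155), np.float64(0.5944055944055944), 1575)
w2 floor z 0.004912918777258191 4260 n [-0.0009  0.0005  1.    ]
w2 plate [0.44   0.0568] 0.09893700501305519 107 1.0
w3 floor z 0.004956556046337879 5023 n [0.0002 0.0004 1.    ]
w3 plate [0.4402 0.0565] 0.09878325484238677 102 0.9901960784313726
top floor z 0.005252379051751466 941 n [0.0028 0.0006 1.    ]
top plate [0.4414 0.0583] 0.09725853267318206 120 0.9916666666666667
side floor z 0.0050957012222466605 894 n [-0.0013  0.0013  1.    ]
side plate [0.4411 0.0579] 0.0973027454452012 120 0.9916666666666667
top candle (array([ 0.8738,  0.5029, -0.3645]), 
[... 399 characters left out ...]
12,  0.8145]), np.float64(0.031908132270048184), np.float64(0.0017977276993329041), np.float64(0.8611111111111112), 465)
top (427, 204) (array([ 0.5542, -0.2804,  0.0466]), array([-0.7812,  0.0626,  0.6211]), np.float64(0.018320480400947668), np.float64(0.0017176653693305734), np.float64(0.19047619047619047), 122)
side (231, 291) (array([0.5518, 0.2618, 0.0538]), array([-0.5495,  0.1615,  0.8197]), np.float64(0.03208412679418866), np.float64(0.001299069845516689), np.float64(0.9782608695652174), 838)h.py:31: RuntimeWarning: invalid value encountered in divide
  k=m.astype(bool)&(abs((X-c)@n)<tol)&(X[...,2]>zmin)&(abs(p/p.sum(2,keepdims=True)-col/col.sum()).max(2)<.05)&(p.sum(2)>.5*col.sum())
```

```bash
cat >> h.py <<'E'
def goto(C,n,yaw,off):
    """TCP target: tool z=-n, tool x at yaw in the horizontal projection, pinch 'off' above C along n; print delta from now"""
    z=-np.array(n)/np.linalg.norm(n); x=np.array([np.cos(yaw),np.sin(yaw),0]); x-=z*(x@z); x/=np.linalg.norm(x)
    M=np.c_[x,np.cross(z,x),z]; P=np.array(C)-z*(manip.pinch_z+off)
    s=readout.get_state(); R=Rq(s["ee_rot"])
    rv=(R.inv()*Ro.from_matrix(M)).as_rotvec()
    print("pos",s["position"],"target",P,"\nrot units",rv*10,"dp units now-frame",R.inv().apply(P-s["position"])*5,"dp in target frame",M.T@(P-s["position"])*5)
E
python3 - <<'E'
from h import *
np.set_printoptions(precision=4,suppress=True)
X=np.load("w3.npz")["X"]; R=Rq(np.array([2.78859182e-04,9.90099865e-01,-1.40363633e-01,-4.79176009e-04])).as_matrix()
T=(X-[0.53069408,0.19570156,0.24403514])@R
f=T[(T[...,2]<.09)&(T[...,2]>.03)&(abs(T[...,1])<.06)]
print("tip z pct",np.percentile(f[:,2],[90,99,99.9]))
g=f[f[:,2]>np.percentile(f[:,2],99.5)-.006]
for sg in(-1,1):
    q=g[g[:,1]*sg>0]; print("x",q[:,0].min(),q[:,0].max(),"y",q[:,1].min(),q[:,1].max())
n=np.array([-.5573,.161,.8192]); 
goto([.5512,.2600,.0541],n,np.arctan2(-.161,.5573),.10)
E
```

```text
tip z pct [0.0538 0.0589 0.0601]
x -0.011586629146749742 0.010704791774180567 y -0.04929987795757396 -0.041890898862543886
x -0.011689858998383693 0.010869087079530418 y 0.042443093425247956 0.04930296414423751
pos [0.5307 0.1957 0.244 ] target [0.4658 0.2847 0.1797] 
rot units [ 0.0081  6.17   -0.0026] dp units now-frame [-0.4354 -0.3374  0.3218] dp in target frame [-0.5413 -0.3374  0.0109]
```

Request:
servo_tool(
  moves=[
    {"dp":[0,0,0],"delta_rot":[0,1,0],"fingers":0.78},
    {"dp":[0,0,0],"delta_rot":[0,1,0],"fingers":0.78},
    {"dp":[0,0,0],"delta_rot":[0,1,0],"fingers":0.78},
    {"dp":[0,0,0],"delta_rot":[0,1,0],"fingers":0.78},
    {"dp":[0,0,0],"delta_rot":[0,1,0],"fingers":0.78},
  ],
)

```text
clock: 3.25
position: [0.5307, 0.1958, 0.2447]
ee_rot: [0.035, 0.959, -0.134, 0.247]
contact_force: [0.3, -0.6, -0.0]
width: 0.0668
gripper_force: 0.0
```

Request:
servo_tool(
  moves=[
    {"dp":[-0.13,-0.08,0],"delta_rot":[0,0.6,0],"fingers":0.78},
    {"dp":[-0.13,-0.08,0],"delta_rot":[0,0.57,0],"fingers":0.78},
    {"dp":[-0.13,-0.08,0],"delta_rot":[0,0,0],"fingers":0.78},
    {"dp":[-0.13,-0.08,0],"delta_rot":[0,0,0],"fingers":0.78},
    {"dp":[0,0,0],"delta_rot":[0,0,0],"fingers":0.78},
  ],
)

```text
clock: 3.75
position: [0.4867, 0.2489, 0.2283]
ee_rot: [0.021, 0.959, -0.109, 0.26]
contact_force: [-0.0, -0.9, -0.5]
width: 0.0664
gripper_force: 0.0
```

```bash
cat >> h.py <<'E'
def tips(tag,s):
    T=(np.load(tag+".npz")["X"]-s["position"])@Rq(s["ee_rot"]).as_matrix()
    f=T[(T[...,2]<.085)&(T[...,2]>.03)&(abs(T[...,1])<.06)&(abs(T[...,0])<.014)]; t=np.percentile(f[:,2],99.7)
    g=f[f[:,2]>t-.006]; print("width",s["width"],"tip z",t,"inner y",g[g[:,1]<0][:,1].max(),g[g[:,1]>0][:,1].min())
E
python3 - <<'E'
from h import *
np.set_printoptions(precision=4,suppress=True)
s=snap("w4"); print(s["clock"],s["qpos"]); tips("w4",s)
n=np.array([-.5573,.161,.8192]); goto([.5512,.2600,.0541],n,np.arctan2(-.161,.5573),.10)
E
```

```text
3.75 [ 0.5221  0.1777  1.9568 -0.5596  0.6711  2.7038]
width 0.06641162648911658 tip z 0.06517300738341046 inner y -0.03271272387371823 0.033030011009663546
pos [0.4874 0.2484 0.2286] target [0.4658 0.2847 0.1797] 
rot units [-0.4593  0.8785  0.4112] dp units now-frame [-0.2501 -0.1491  0.1401] dp in target frame [-0.2672 -0.1442  0.1107]
```

View pics/w4.png

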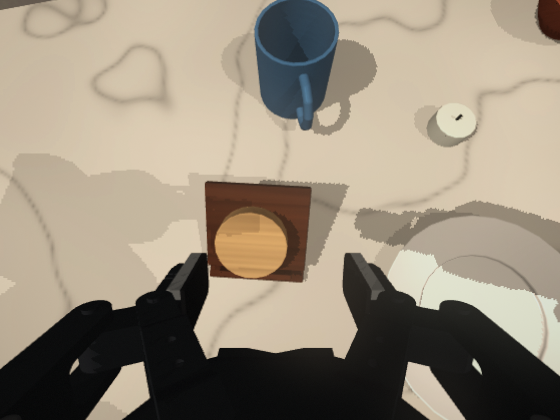

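Request:
servo_tool(
  moves=[
    {"dp":[0,0,0],"delta_rot":[0,0,-1],"fingers":0.64},
    {"dp":[0,0,0],"delta_rot":[0,0,-1],"fingers":0.64},
    {"dp":[0,0,0],"delta_rot":[0,0,-1],"fingers":0.64},
    {"dp":[0,0,0],"delta_rot":[0,0,-1],"fingers":0.64},
    {"dp":[0,0,0],"delta_rot":[0,0,-1],"fingers":0.64},
  ],
)

```text
clock: 4.3
position: [0.4881, 0.2475, 0.2289]
ee_rot: [0.086, 0.956, 0.133, 0.247]
contact_force: [0.0, -0.8, -0.6]
width: 0.0548
gripper_force: 0.0
```

Request:
servo_tool(
  moves=[
    {"dp":[0,0,0],"delta_rot":[0,0,-1],"fingers":0.64},
    {"dp":[0,0,0],"delta_rot":[0,0,-1],"fingers":0.64},
    {"dp":[0,0,0],"delta_rot":[0,0,-1],"fingers":0.64},
    {"dp":[0,0,0],"delta_rot":[0,0,-1],"fingers":0.64},
    {"dp":[0,0,0],"delta_rot":[0,0,-1],"fingers":0.64},
  ],
)

```text
clock: 4.8
position: [0.4881, 0.2475, 0.2289]
ee_rot: [0.144, 0.893, 0.365, 0.218]
contact_force: [-0.9, 0.2, -0.1]
width: 0.0543
gripper_force: 0.0
```

Request:
servo_tool(
  moves=[
    {"dp":[0,0,0],"delta_rot":[0,0,-1],"fingers":0.64},
    {"dp":[0,0,0],"delta_rot":[0,0,-1],"fingers":0.64},
    {"dp":[0,0,0],"delta_rot":[0,0,-1],"fingers":0.64},
    {"dp":[0,0,0],"delta_rot":[0,0,-1],"fingers":0.64},
    {"dp":[0,0,0],"delta_rot":[0,0,-1],"fingers":0.64},
  ],
)

```text
clock: 5.3
position: [0.4881, 0.2475, 0.2289]
ee_rot: [0.194, 0.775, 0.575, 0.176]
contact_force: [0.6, -0.6, -0.2]
width: 0.0548
gripper_force: 0.0
```

Request:
servo_tool(
  moves=[
    {"dp":[0,0,0],"delta_rot":[0,0,-1],"fingers":0.64},
    {"dp":[0,0,0],"delta_rot":[0,0,-1],"fingers":0.64},
    {"dp":[0,0,0],"delta_rot":[0,0,-1],"fingers":0.64},
    {"dp":[0,0,0],"delta_rot":[0,0,-1],"fingers":0.64},
    {"dp":[0,0,0],"delta_rot":[0,0,-1],"fingers":0.64},
  ],
)

```text
clock: 5.8
position: [0.4881, 0.2475, 0.2289]
ee_rot: [0.231, 0.609, 0.749, 0.122]
contact_force: [-0.3, 0.3, -0.2]
width: 0.0548
gripper_force: 0.0
```

Request:
servo_tool(
  moves=[
    {"dp":[0,0,0],"delta_rot":[0,0,-1],"fingers":0.64},
    {"dp":[0,0,0],"delta_rot":[0,0,-1],"fingers":0.64},
    {"dp":[0,0,0],"delta_rot":[0,0,-1],"fingers":0.64},
    {"dp":[0,0,0],"delta_rot":[0,0,-1],"fingers":0.64},
    {"dp":[0,0,0],"delta_rot":[0,0,-1],"fingers":0.64},
  ],
)

```text
clock: 6.3
position: [0.4881, 0.2475, 0.2289]
ee_rot: [0.255, 0.405, 0.876, 0.061]
contact_force: [0.7, 0.7, 0.2]
width: 0.0546
gripper_force: 0.0
```

Request:
servo_tool(
  moves=[
    {"dp":[0,0,0],"delta_rot":[0,0,-1],"fingers":0.64},
    {"dp":[0,0,0],"delta_rot":[0,0,-1],"fingers":0.64},
    {"dp":[0,0,0],"delta_rot":[0,0,-1],"fingers":0.64},
    {"dp":[0,0,0],"delta_rot":[0,0,-1],"fingers":0.64},
    {"dp":[0,0,0],"delta_rot":[0,0,-1],"fingers":0.64},
  ],
)

```text
clock: 6.8
position: [0.4881, 0.2475, 0.2289]
ee_rot: [0.262, 0.175, 0.949, -0.003]
contact_force: [0.6, 0.9, 0.5]
width: 0.0544
gripper_force: 0.0
```

```bash
python3 - <<'E'
from h import *
np.set_printoptions(precision=4,suppress=True)
s=snap("w5"); print(s["clock"],s["qpos"]); tips("w5",s)
n=np.array([-.5573,.161,.8192]); goto([.5512,.2600,.0541],n,np.arctan2(-.161,.5573)+np.pi,.10)
E
```

```text
6.8 [ 0.5191  0.1777  1.9561 -0.562   0.6708 -0.3003]
width 0.05437979747892197 tip z 0.06822546433816115 inner y -0.026976511068614678 0.026981965140237672
pos [0.4881 0.2475 0.2289] target [0.4658 0.2847 0.1797] 
rot units [ 0.3906 -0.8988 -0.9478] dp units now-frame [0.2732 0.1169 0.1384] dp in target frame [0.2718 0.1476 0.1087]
```

Request:
servo_tool(
  moves=[
    {"dp":[0,0,0],"delta_rot":[0.39,-0.9,-0.95],"fingers":1},
    {"dp":[0.09,0.05,0.035],"delta_rot":[0,0,0],"fingers":1},
    {"dp":[0.09,0.05,0.035],"delta_rot":[0,0,0],"fingers":1},
    {"dp":[0.09,0.05,0.035],"delta_rot":[0,0,0],"fingers":1},
    {"dp":[0,0,0],"delta_rot":[0,0,0],"fingers":1},
  ],
)

```text
clock: 7.35
position: [0.4644, 0.2862, 0.1783]
ee_rot: [0.299, 0.136, 0.944, -0.042]
contact_force: [-0.7, -0.7, 0.3]
width: 0.0856
gripper_force: 0.0
```

```bash
python3 - <<'E'
from h import *
np.set_printoptions(precision=4,suppress=True)
s=snap("w6"); print(s["clock"],s["qpos"])
n=np.array([-.5573,.161,.8192]); goto([.5512,.2600,.0541],n,np.arctan2(-.161,.5573)+np.pi,-.0041)
X=np.load("w6.npz")["X"]; D=np.linalg.norm(X-[.5512,.26,.0541],axis=2); v,u=np.unravel_index(D.argmin(),D.shape); print(u,v,D.min())
print("wood",disc("w6",(int(u),int(v)),35))
E
```

```text
7.35 [ 0.678   0.2756  2.0246 -0.8798  0.6592  0.0585]
pos [0.4651 0.2858 0.1795] target [0.5236 0.268  0.0947] 
rot units [-0.0123 -0.0144 -0.0421] dp units now-frame [-0.0052 -0.0038  0.5226] dp in target frame [-0.0044 -0.0045  0.5226]
274 221 0.0003338306334305937
wood (array([0.5504, 0.2607, 0.0533]), array([-0.5504,  0.1626,  0.8189]), np.float64(0.0322530658628662), np.float64(0.0006565317119752477), np.float64(1.0), 5292)
```

View pics/w6.png

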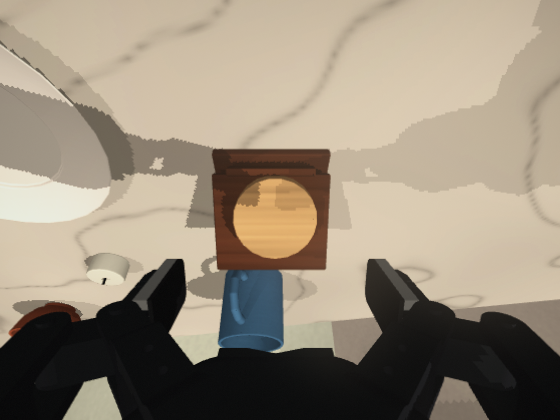

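Request:
servo_tool(
  moves=[
    {"dp":[0,0,0.15],"delta_rot":[0,0,0],"fingers":1},
    {"dp":[0,0,0.15],"delta_rot":[0,0,0],"fingers":1},
    {"dp":[0,0,0.12],"delta_rot":[0,0,0],"fingers":1},
    {"dp":[0,0,0.07],"delta_rot":[0,0,0],"fingers":1},
    {"dp":[0,0,0.032],"delta_rot":[0,0,0],"fingers":1},
  ],
)

```text
clock: 7.9
position: [0.5246, 0.2679, 0.0949]
ee_rot: [0.3, 0.137, 0.943, -0.042]
contact_force: [-0.7, 0.4, 0.6]
width: 0.0854
gripper_force: 0.0
```

Request:
servo_tool(
  moves=[
    {"dp":[0,0,0],"delta_rot":[0,0,0],"fingers":0.85},
    {"dp":[0,0,0],"delta_rot":[0,0,0],"fingers":0.7},
    {"dp":[0,0,0],"delta_rot":[0,0,0],"fingers":0.5},
    {"dp":[0,0,0],"delta_rot":[0,0,0],"fingers":0.5},
    {"dp":[0,0,0],"delta_rot":[0,0,0],"fingers":0.5},
  ],
  force=40,
)

```text
clock: 8.4
position: [0.5234, 0.269, 0.0962]
ee_rot: [0.301, 0.136, 0.943, -0.042]
contact_force: [1.9, -1.1, 2.8]
width: 0.0642
gripper_force: 44.2
```

Request:
servo_tool(
  moves=[
    {"dp":[0,0,-0.03],"delta_rot":[0,0,0],"fingers":0.5},
    {"dp":[0,0,-0.06],"delta_rot":[0,0,0],"fingers":0.5},
    {"dp":[0,0,-0.12],"delta_rot":[0,0,0],"fingers":0.5},
    {"dp":[0,0,-0.15],"delta_rot":[0,0,0],"fingers":0.5},
    {"dp":[0,0,-0.15],"delta_rot":[0,0,0],"fingers":0.5},
  ],
)

```text
clock: 8.9
position: [0.4649, 0.2856, 0.1786]
ee_rot: [0.299, 0.136, 0.944, -0.042]
contact_force: [0.1, 0.6, -0.7]
width: 0.0644
gripper_force: 44.8
```

```bash
python3 - <<'E'
from h import *
np.set_printoptions(precision=4,suppress=True)
s=snap("w7"); print(s["clock"],s["qpos"],s["width"],s["contact_force"]); tips("w7",s)
goto([.44,.0568,.1],[0,0,1],np.arctan2(-.161,.5573)+np.pi,0)
E
```

```text
8.9 [ 0.6757  0.2747  2.0255 -0.8806  0.6563  0.0578] 0.06442810646966607 [ 0.07    0.6337 -0.73  ]
width 0.06442810646966607 tip z 0.06084901825019872 inner y -0.031993906205834956 0.03211226422878401
pos [0.4644 0.287  0.1825] target [0.44   0.0568 0.1539] 
rot units [ 0.071   6.1726 -0.0405] dp units now-frame [-0.089  -1.1402  0.2275] dp in target frame [-0.2023 -1.1395  0.143 ]
```

View pics/w7.png

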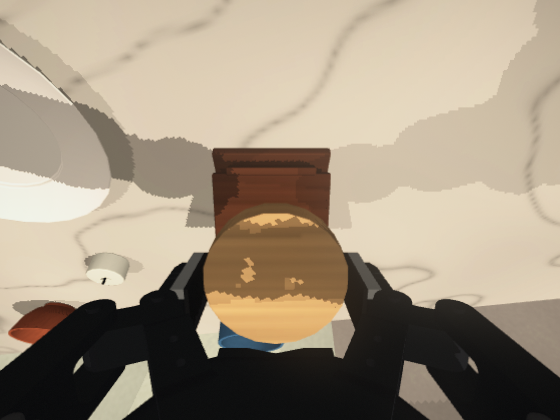

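```bash
cat >> h.py <<'E'
def held(tag,uv,s,win=30):
    C,n,R,sd,g,k=disc(tag,uv,win,tol=.004); M=Rq(s["ee_rot"]).as_matrix()
    print("held top centre in tool",(C-s["position"])@M,"normal in tool",n@M,"R",R,sd,g,k); return C
E
python3 - <<'E'
from h import *
np.set_printoptions(precision=4,suppress=True)
s=snap("w8"); held("w8",(277,285),s,30); tips("w8",s)
E
```

```text
held top centre in tool [-0.0004  0.0001  0.0513] normal in tool [-0.0061  0.0007 -1.    ] R 0.030190711556134738 0.0005796646956331208 0.5717884130982368 12951
width 0.06444689231864921 tip z 0.060817968745623466 inner y -0.03197611357636096 0.03205930859582371
```

Request:
servo_tool(
  moves=[
    {"dp":[0,0,0],"delta_rot":[0,1,0],"fingers":0.5},
    {"dp":[0,0,0],"delta_rot":[0,1,0],"fingers":0.5},
    {"dp":[0,0,0],"delta_rot":[0,1,0],"fingers":0.5},
    {"dp":[0,0,0],"delta_rot":[0,1,0],"fingers":0.5},
    {"dp":[0,0,0],"delta_rot":[0,1,0],"fingers":0.5},
  ],
)

```text
clock: 9.5
position: [0.4661, 0.2852, 0.1778]
ee_rot: [0.056, 0.142, 0.988, -0.007]
contact_force: [0.2, -0.1, -0.5]
width: 0.0643
gripper_force: 44.8
```

Request:
servo_tool(
  moves=[
    {"dp":[0,-0.1,0],"delta_rot":[0,0.6,0],"fingers":0.5},
    {"dp":[0,-0.2,0],"delta_rot":[0,0.57,0],"fingers":0.5},
    {"dp":[-0.06,-0.22,0.03],"delta_rot":[0,0,0],"fingers":0.5},
    {"dp":[-0.06,-0.22,0.03],"delta_rot":[0,0,0],"fingers":0.5},
    {"dp":[-0.06,-0.22,0.03],"delta_rot":[0,0,0],"fingers":0.5},
  ],
)

```text
clock: 10.0
position: [0.4465, 0.0891, 0.1589]
ee_rot: [0.0, 0.142, 0.99, 0.001]
contact_force: [0.8, -0.0, -0.5]
width: 0.0644
gripper_force: 44.8
```

Request:
servo_tool(
  moves=[
    {"dp":[0,-0.1,0.03],"delta_rot":[0,0,0],"fingers":0.5},
    {"dp":[0,-0.08,0],"delta_rot":[0,0,0],"fingers":0.5},
    {"dp":[0,0,0],"delta_rot":[0,0,0],"fingers":0.5},
  ],
)

```text
clock: 10.3
position: [0.4357, 0.0547, 0.1528]
ee_rot: [-0.001, 0.144, 0.99, 0.001]
contact_force: [-0.2, 0.2, 0.2]
width: 0.0648
gripper_force: 44.8
```

```bash
python3 - <<'E'
from h import *
np.set_printoptions(precision=4,suppress=True)
s=readout.get_state(); print(s["clock"],s["qpos"],s["width"],s["contact_force"])
goto([.4405,.057,.0745-.0539],[0,0,1],np.arctan2(-.161,.5573)+np.pi,0)
E
```

```text
10.3 [-0.0348  0.2221  2.0104  0.0019  0.91   -1.3182] 0.0647731492876055 [-0.2006  0.1605  0.2127]
pos [0.4357 0.0547 0.1528] target [0.4405 0.057  0.0745] 
rot units [ 0.0127 -0.0121 -0.0739] dp units now-frame [-0.0201  0.0173  0.3913] dp in target frame [-0.0197  0.0176  0.3913]
```

Request:
servo_tool(
  moves=[
    {"dp":[-0.02,0.017,0.12],"delta_rot":[0,0,0],"fingers":0.5},
    {"dp":[0,0,0.12],"delta_rot":[0,0,0],"fingers":0.5},
    {"dp":[0,0,0.09],"delta_rot":[0,0,0],"fingers":0.5},
    {"dp":[0,0,0.03],"delta_rot":[0,0,0],"fingers":0.5},
    {"dp":[0,0,0.015],"delta_rot":[0,0,0],"fingers":0.5},
  ],
)

```text
clock: 10.8
position: [0.4417, 0.0592, 0.0782]
ee_rot: [0.0, 0.142, 0.99, 0.001]
contact_force: [0.2, -1.0, -1.1]
width: 0.0643
gripper_force: 44.8
```

Request:
servo_tool(
  moves=[
    {"dp":[0,0,0.008],"delta_rot":[0,0,0],"fingers":0.5},
    {"dp":[0,0,0.006],"delta_rot":[0,0,0],"fingers":0.5},
    {"dp":[0,0,0],"delta_rot":[0,0,0],"fingers":0.5},
  ],
)

```text
clock: 11.1
position: [0.4421, 0.0587, 0.0765]
ee_rot: [0.001, 0.142, 0.99, 0.001]
contact_force: [0.3, -0.6, -0.2]
width: 0.0646
gripper_force: 44.8
```

Request:
servo_tool(
  moves=[
    {"dp":[0,0,0.005],"delta_rot":[0,0,0],"fingers":0.5},
    {"dp":[0,0,0.004],"delta_rot":[0,0,0],"fingers":0.5},
    {"dp":[0,0,0],"delta_rot":[0,0,0],"fingers":0.5},
  ],
)

```text
clock: 11.4
position: [0.4419, 0.0586, 0.0744]
ee_rot: [0.001, 0.142, 0.99, 0.001]
contact_force: [0.1, -1.1, 1.1]
width: 0.0647
gripper_force: 45.1
```

```bash
python3 - <<'E'
from h import *
s=readout.get_state(); print(s["position"],s["contact_force"],imaging.get_image("top")[0].shape)
s=readout.get_state(); print(s["position"],s["contact_force"])
E
```

```text
[0.44191044 0.05861489 0.07442752] [ 0.10705768 -1.06071283  1.13354539] (420, 560, 3)
[0.44193023 0.0586383  0.07442826] [ 0.38161759 -0.40389819 -0.13205054]
```

Request:
servo_tool(
  moves=[
    {"dp":[0,0,0.004],"delta_rot":[0,0,0],"fingers":0.5},
    {"dp":[0,0,0],"delta_rot":[0,0,0],"fingers":0.5},
    {"dp":[0,0,0],"delta_rot":[0,0,0],"fingers":0.8},
    {"dp":[0,0,0],"delta_rot":[0,0,0],"fingers":0.9},
    {"dp":[0,0,0],"delta_rot":[0,0,0],"fingers":0.96},
  ],
)

```text
clock: 11.95
position: [0.4416, 0.0586, 0.0733]
ee_rot: [0.001, 0.142, 0.99, 0.001]
contact_force: [-0.8, -0.0, 0.3]
width: 0.0823
gripper_force: 0.0
```

Request:
servo_tool(
  moves=[
    {"dp":[0,0,0],"delta_rot":[0,0,0],"fingers":0.96},
    {"dp":[0,0,-0.1],"delta_rot":[0,0,0],"fingers":0.96},
    {"dp":[0,0,-0.2],"delta_rot":[0,0,0],"fingers":1},
    {"dp":[0,0,-0.2],"delta_rot":[0,0,0],"fingers":1},
    {"dp":[0,0,-0.2],"delta_rot":[0,0,0],"fingers":1},
  ],
)

```text
clock: 12.45
position: [0.4411, 0.0584, 0.2146]
ee_rot: [0.0, 0.142, 0.99, 0.001]
contact_force: [0.7, 1.0, -0.4]
width: 0.0857
gripper_force: 0.0
```

```bash
python3 - <<'E'
from h import *
np.set_printoptions(precision=4,suppress=True)
s=snap("w9"); print(s["clock"],s["qpos"],s["position"])
X=np.load("w9.npz")["X"]; D=np.linalg.norm(X-[.442,.0585,.023],axis=2); v,u=np.unravel_index(D.argmin(),D.shape); print(u,v,D.min())
print("wood",disc("w9",(int(u),int(v)),40))
p,d=imaging.get_image("top"); np.savez("t9.npz",p=p,X=cloud("top",d))
n=np.array([-.557,.149,.8192]); goto([.553,-.2828,.0472],n,np.arctan2(-.149,.557)+np.pi,.10)
E
```

```text
12.45 [-0.0265  0.1543  1.9094  0.0024  1.0771 -1.313 ] [0.4411 0.0584 0.2146]
275 206 0.0005861621837462481
wood (array([0.4403, 0.0592, 0.0228]), array([-0.0007,  0.0012,  1.    ]), np.float64(0.03202520988830898), np.float64(0.0006756743000277564), np.float64(1.0), 4000)
pos [0.4446 0.0583 0.2183] target [ 0.4674 -0.2599  0.1731] 
rot units [-0.0223 -6.0106 -0.2465] dp units now-frame [-0.5544 -1.4961  0.225 ] dp in target frame [-0.2961 -1.5077  0.4851]
```

Request:
servo_tool(
  moves=[
    {"dp":[-0.08,-0.214,0.02],"delta_rot":[0,0,0],"fingers":1},
    {"dp":[-0.08,-0.214,0.02],"delta_rot":[0,0,0],"fingers":1},
    {"dp":[-0.08,-0.214,0.02],"delta_rot":[0,0,0],"fingers":1},
    {"dp":[-0.08,-0.214,0.02],"delta_rot":[0,0,0],"fingers":1},
    {"dp":[-0.08,-0.214,0.02],"delta_rot":[0,0,0],"fingers":1},
  ],
)

```text
clock: 13.05
position: [0.4575, -0.171, 0.1919]
ee_rot: [0.0, 0.142, 0.99, 0.001]
contact_force: [-0.2, 0.6, -0.3]
width: 0.0851
gripper_force: 0.0
```

Request:
servo_tool(
  moves=[
    {"dp":[-0.08,-0.214,0.02],"delta_rot":[0,0,0],"fingers":1},
    {"dp":[-0.08,-0.214,0.02],"delta_rot":[0,0,0],"fingers":1},
    {"dp":[0,0,0],"delta_rot":[0,-1,-0.2],"fingers":1},
    {"dp":[0,0,0],"delta_rot":[0,-1,0],"fingers":1},
    {"dp":[0,0,0],"delta_rot":[0,-1,0],"fingers":1},
  ],
)

```text
clock: 13.55
position: [0.4642, -0.261, 0.1836]
ee_rot: [0.15, 0.132, 0.98, -0.019]
contact_force: [0.6, 0.2, -0.2]
width: 0.0852
gripper_force: 0.0
```

Request:
servo_tool(
  moves=[
    {"dp":[0,0,0],"delta_rot":[0,-1,0],"fingers":1},
    {"dp":[0,0,0],"delta_rot":[0,-1,0],"fingers":1},
    {"dp":[0,0,0],"delta_rot":[0,-1,0],"fingers":1},
    {"dp":[0,0,0],"delta_rot":[0,0,0],"fingers":1},
    {"dp":[0,0,0],"delta_rot":[0,0,0],"fingers":1},
  ],
)

```text
clock: 14.05
position: [0.4685, -0.2579, 0.1903]
ee_rot: [0.286, 0.127, 0.949, -0.041]
contact_force: [-0.2, 0.1, -0.4]
width: 0.0852
gripper_force: 0.0
```

```bash
python3 - <<'E'
from h import *
np.set_printoptions(precision=4,suppress=True)
s=snap("w10"); print(s["clock"],s["qpos"],s["position"])
X=np.load("w10.npz")["X"]; D=np.linalg.norm(X-[.553,-.2828,.0472],axis=2); v,u=np.unravel_index(D.argmin(),D.shape); print(u,v,D.min())
C,n,*r=disc("w10",(int(u),int(v)),32); print("stone",C,n,r)
n=np.array([-.557,.149,.8192]); goto([.553,-.2828,.0472],n,np.arctan2(-.149,.557)+np.pi,.0024)
E
```

```text
14.05 [-0.7843  0.1575  2.1415  0.7333  0.4158 -2.7047] [ 0.4685 -0.2579  0.1903]
274 206 0.00013487780282095857
stone [ 0.5527 -0.2826  0.0467] [-0.5514  0.1424  0.822 ] [np.float64(0.025969879645279123), np.float64(0.0006243139626458726), np.float64(0.9660194174757282), 3126]
pos [ 0.4691 -0.2583  0.1907] target [ 0.5217 -0.2744  0.0932] 
rot units [-0.0728 -0.2571 -0.0151] dp units now-frame [ 0.0415 -0.0058  0.558 ] dp in target frame [ 0.0558 -0.0098  0.5567]
```

View pics/w10.png

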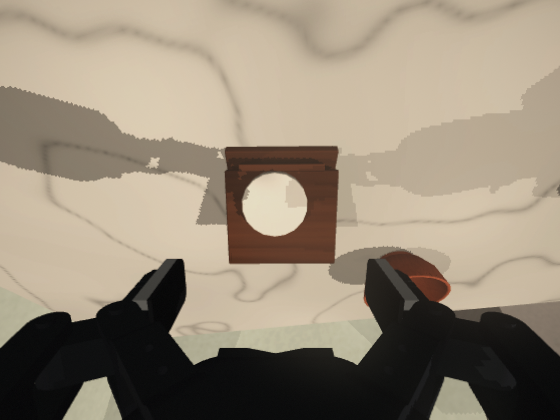

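Request:
servo_tool(
  moves=[
    {"dp":[0,0,0],"delta_rot":[0,0,1],"fingers":1},
    {"dp":[0,0,0],"delta_rot":[0,0,1],"fingers":1},
    {"dp":[0,0,0],"delta_rot":[0,0,1],"fingers":1},
    {"dp":[0,0,0],"delta_rot":[0,0,1],"fingers":1},
    {"dp":[0,0,0],"delta_rot":[0,0,1],"fingers":1},
  ],
)

```text
clock: 14.6
position: [0.4698, -0.2585, 0.191]
ee_rot: [0.288, 0.359, 0.887, 0.032]
contact_force: [-0.2, -0.1, 0.3]
width: 0.0853
gripper_force: 0.0
```

Request:
servo_tool(
  moves=[
    {"dp":[0,0,0],"delta_rot":[0,0,1],"fingers":1},
    {"dp":[0,0,0],"delta_rot":[0,0,1],"fingers":1},
    {"dp":[0,0,0],"delta_rot":[0,0,1],"fingers":1},
    {"dp":[0,0,0],"delta_rot":[0,0,1],"fingers":1},
    {"dp":[0,0,0],"delta_rot":[0,0,1],"fingers":1},
  ],
)

```text
clock: 15.1
position: [0.4698, -0.2585, 0.1911]
ee_rot: [0.271, 0.567, 0.771, 0.102]
contact_force: [0.3, -0.0, 0.7]
width: 0.0854
gripper_force: 0.0
```

Request:
servo_tool(
  moves=[
    {"dp":[0,0,0],"delta_rot":[0,0,1],"fingers":1},
    {"dp":[0,0,0],"delta_rot":[0,0,1],"fingers":1},
    {"dp":[0,0,0],"delta_rot":[0,0,1],"fingers":1},
    {"dp":[0,0,0],"delta_rot":[0,0,1],"fingers":1},
    {"dp":[0,0,0],"delta_rot":[0,0,1],"fingers":1},
  ],
)

```text
clock: 15.6
position: [0.4698, -0.2586, 0.191]
ee_rot: [0.238, 0.74, 0.606, 0.166]
contact_force: [0.4, 0.8, 0.1]
width: 0.0857
gripper_force: 0.0
```

Request:
servo_tool(
  moves=[
    {"dp":[0,0,0],"delta_rot":[0,0,1],"fingers":1},
    {"dp":[0,0,0],"delta_rot":[0,0,1],"fingers":1},
    {"dp":[0,0,0],"delta_rot":[0,0,1],"fingers":1},
    {"dp":[0,0,0],"delta_rot":[0,0,1],"fingers":1},
    {"dp":[0,0,0],"delta_rot":[0,0,1],"fingers":1},
  ],
)

```text
clock: 16.1
position: [0.4698, -0.2585, 0.191]
ee_rot: [0.189, 0.867, 0.404, 0.22]
contact_force: [0.7, 0.3, 0.3]
width: 0.0851
gripper_force: 0.0
```

Request:
servo_tool(
  moves=[
    {"dp":[0,0,0],"delta_rot":[0,0,1],"fingers":1},
    {"dp":[0,0,0],"delta_rot":[0,0,1],"fingers":1},
    {"dp":[0,0,0],"delta_rot":[0,0,1],"fingers":1},
    {"dp":[0,0,0],"delta_rot":[0,0,1],"fingers":1},
    {"dp":[0,0,0],"delta_rot":[0,0,1],"fingers":1},
  ],
)

```text
clock: 16.6
position: [0.4698, -0.2585, 0.1911]
ee_rot: [0.129, 0.94, 0.177, 0.26]
contact_force: [-0.9, 0.4, 0.0]
width: 0.0853
gripper_force: 0.0
```

Request:
servo_tool(
  moves=[
    {"dp":[0,0,0],"delta_rot":[0,0,1],"fingers":1},
    {"dp":[0,0,0],"delta_rot":[0,0,1],"fingers":1},
    {"dp":[0,0,0],"delta_rot":[0,0,1],"fingers":1},
    {"dp":[0,0,0],"delta_rot":[0,0,1],"fingers":1},
    {"dp":[0,0,0],"delta_rot":[0,0,1],"fingers":1},
  ],
)

```text
clock: 17.1
position: [0.4698, -0.2585, 0.1911]
ee_rot: [0.061, 0.955, -0.061, 0.284]
contact_force: [0.1, 0.0, 0.2]
width: 0.0854
gripper_force: 0.0
```

```bash
python3 - <<'E'
from h import *
np.set_printoptions(precision=4,suppress=True)
s=readout.get_state(); print(s["clock"],s["qpos"],s["position"])
n=np.array([-.557,.149,.8192]); goto([.553,-.2826,.0470],n,np.arctan2(-.149,.557),.0824)
E
```

```text
17.1 [-0.7834  0.158   2.139   0.734   0.4158  0.2993] [ 0.4698 -0.2585  0.1911]
pos [ 0.4698 -0.2585  0.1911] target [ 0.4772 -0.2623  0.1585] 
rot units [0.0548 0.2525 1.3622] dp units now-frame [-0.0572 -0.0001  0.1582] dp in target frame [-0.0606  0.0088  0.1567]
```

Request:
servo_tool(
  moves=[
    {"dp":[0,0,0],"delta_rot":[0.03,0.13,0.68],"fingers":1},
    {"dp":[0,0,0],"delta_rot":[0.03,0.13,0.68],"fingers":1},
    {"dp":[-0.06,0.009,0.08],"delta_rot":[0,0,0],"fingers":1},
    {"dp":[0,0,0.077],"delta_rot":[0,0,0],"fingers":1},
    {"dp":[0,0,0],"delta_rot":[0,0,0],"fingers":1},
  ],
)

```text
clock: 17.6
position: [0.4774, -0.2621, 0.157]
ee_rot: [0.039, 0.946, -0.123, 0.299]
contact_force: [-0.5, 0.9, 0.9]
width: 0.0856
gripper_force: 0.0
```

```bash
python3 - <<'E'
from h import *
np.set_printoptions(precision=4,suppress=True)
s=snap("w11"); print(s["clock"],s["qpos"],s["position"])
X=np.load("w11.npz")["X"]; D=np.linalg.norm(X-[.553,-.2826,.0470],axis=2); v,u=np.unravel_index(D.argmin(),D.shape); print(u,v,D.min())
C,n,*r=disc("w11",(int(u),int(v)),36); print("stone",C,n,r)
n=np.array([-.557,.149,.8192]); goto([.553,-.2826,.0470],n,np.arctan2(-.149,.557),.0024)
E
```

```text
17.6 [-0.7897  0.2279  2.1849  1.0287  0.3472  0.122 ] [ 0.4774 -0.2621  0.157 ]
276 223 0.000354627889247049
stone [ 0.5527 -0.2829  0.0469] [-0.553   0.1434  0.8208] [np.float64(0.026124603492495176), np.float64(0.000636023190781359), np.float64(1.0), 4116]
pos [ 0.4773 -0.2621  0.1578] target [ 0.5217 -0.2742  0.093 ] 
rot units [-0.0165  0.0004  0.0158] dp units now-frame [0.0019 0.0019 0.3971] dp in target frame [0.0019 0.0013 0.3971]
```

Request:
servo_tool(
  moves=[
    {"dp":[0,0,0.13],"delta_rot":[0,0,0],"fingers":1},
    {"dp":[0,0,0.12],"delta_rot":[0,0,0],"fingers":1},
    {"dp":[0,0,0.09],"delta_rot":[0,0,0],"fingers":1},
    {"dp":[0,0,0.057],"delta_rot":[0,0,0],"fingers":1},
    {"dp":[0,0,0],"delta_rot":[0,0,0],"fingers":1},
  ],
)

```text
clock: 18.15
position: [0.5219, -0.2739, 0.0931]
ee_rot: [0.039, 0.945, -0.124, 0.3]
contact_force: [-0.8, 0.2, 0.7]
width: 0.0855
gripper_force: 0.0
```

Request:
servo_tool(
  moves=[
    {"dp":[0,0,0],"delta_rot":[0,0,0],"fingers":0.75},
    {"dp":[0,0,0],"delta_rot":[0,0,0],"fingers":0.6},
    {"dp":[0,0,0],"delta_rot":[0,0,0],"fingers":0.4},
    {"dp":[0,0,0],"delta_rot":[0,0,0],"fingers":0.4},
    {"dp":[0,0,0],"delta_rot":[0,0,0],"fingers":0.4},
  ],
  force=40,
)

```text
clock: 18.65
position: [0.5206, -0.2737, 0.0948]
ee_rot: [0.04, 0.945, -0.125, 0.301]
contact_force: [-3.7, 0.7, 6.6]
width: 0.052
gripper_force: 41.1
```

Request:
servo_tool(
  moves=[
    {"dp":[0,0,-0.03],"delta_rot":[0,0,0],"fingers":0.4},
    {"dp":[0,0,-0.06],"delta_rot":[0,0,0],"fingers":0.4},
    {"dp":[0,0,-0.12],"delta_rot":[0,0,0],"fingers":0.4},
    {"dp":[0,0,-0.15],"delta_rot":[0,0,0],"fingers":0.4},
    {"dp":[0,0,-0.1],"delta_rot":[0,0,0],"fingers":0.4},
  ],
)

```text
clock: 19.15
position: [0.4684, -0.2595, 0.1698]
ee_rot: [0.039, 0.945, -0.124, 0.3]
contact_force: [0.4, 0.1, -0.2]
width: 0.0522
gripper_force: 42.3
```

```bash
python3 - <<'E'
from h import *
np.set_printoptions(precision=4,suppress=True)
snap("x"); s=snap("w12"); tips("w12",s)
held("w12",(277,280),s,24)
E
```

```text
width 0.05207006759860472 tip z 0.06568523367044665 inner y -2.5980726502952082e-05 0.0014097162909233474
held top centre in tool [0.017  0.0003 0.0253] normal in tool [ 0.864  -0.0166  0.5032] R 0.04140127131105838 0.0023261828673560724 0.38565022421524664 1703
```

View pics/w12.png

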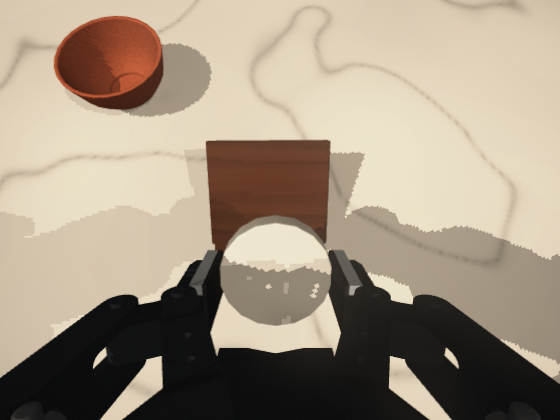

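```bash
cat >> h.py <<'E'
def held2(tag,s,R0,zr):
    T=(np.load(tag+".npz")["X"]-s["position"])@Rq(s["ee_rot"]).as_matrix(); m=(abs(T[...,0])<R0+.004)&(abs(T[...,1])<R0-.0025)&(T[...,2]>zr[0])&(T[...,2]<zr[1])
    c,n,_=plane(T[m])
    for _ in range(4): k=m&(abs((T-c)@n)<.0018); c,n,r=plane(T[k])
    P=T[k]; b=np.round(P[:,1]/.001).astype(int); e=[]
    for i in np.unique(b):
        q=P[b==i]
        if len(q)>20: e+=[q[q[:,0].argmax()],q[q[:,0].argmin()]]
    e=np.array(e); x0=[(e[j,0]+e[j+1,0])/2 for j in range(0,len(e),2)]
    print("held: plane c",c,"n",n,"sd",r.std(),"x mid",np.median(x0),"x ext",P[:,0].min(),P[:,0].max(),len(P)); return P
E
python3 - <<'E'
from h import *
np.set_printoptions(precision=4,suppress=True)
s=readout.get_state(); P=held2("w12",s,.027,(.048,.068)); 
goto([.4403,.0592,.14],[0,0,1],np.arctan2(-.149,.557),0); print(s["qpos"])
E
```

```text
held: plane c [0.0006 0.     0.0572] n [-0.0085 -0.0032  1.    ] sd 0.0005790218793521179 x mid -0.0007382925996253847 x ext -0.027715095526768686 0.026154751924417796 8866
pos [ 0.4689 -0.26    0.1709] target [0.4403 0.0592 0.1939] 
rot units [ 0.0152 -6.1789  0.0001] dp units now-frame [-0.3812 -1.5043 -0.4147] dp in target frame [-0.5503 -1.5047 -0.115 ]
[-0.8015  0.1922  2.1863  0.969   0.3682  0.1796]
```

Request:
servo_tool(
  moves=[
    {"dp":[0,0,0],"delta_rot":[0,-1,0],"fingers":0.4},
    {"dp":[0,0,0],"delta_rot":[0,-1,0],"fingers":0.4},
    {"dp":[0,0,0],"delta_rot":[0,-1,0],"fingers":0.4},
    {"dp":[0,0,0],"delta_rot":[0,-1,0],"fingers":0.4},
    {"dp":[0,0,0],"delta_rot":[0,-1,0],"fingers":0.4},
  ],
)

```text
clock: 19.75
position: [0.4722, -0.2565, 0.168]
ee_rot: [0.005, 0.988, -0.126, 0.091]
contact_force: [0.7, 1.0, -1.4]
width: 0.0523
gripper_force: 42.3
```

Request:
servo_tool(
  moves=[
    {"dp":[0,0,0],"delta_rot":[0,-0.6,0],"fingers":0.4},
    {"dp":[0,0,-0.02],"delta_rot":[0,-0.58,0],"fingers":0.4},
    {"dp":[-0.08,-0.2,-0.02],"delta_rot":[0,0,0],"fingers":0.4},
    {"dp":[-0.08,-0.2,-0.02],"delta_rot":[0,0,0],"fingers":0.4},
    {"dp":[-0.08,-0.2,-0.02],"delta_rot":[0,0,0],"fingers":0.4},
  ],
)

```text
clock: 20.25
position: [0.4544, -0.1267, 0.1815]
ee_rot: [-0.003, 0.991, -0.126, 0.035]
contact_force: [0.1, 0.3, -0.6]
width: 0.0521
gripper_force: 42.4
```

Request:
servo_tool(
  moves=[
    {"dp":[-0.08,-0.2,-0.02],"delta_rot":[0,0,0],"fingers":0.4},
    {"dp":[-0.08,-0.2,-0.02],"delta_rot":[0,0,0],"fingers":0.4},
    {"dp":[-0.08,-0.2,0],"delta_rot":[0,0,0],"fingers":0.4},
    {"dp":[-0.07,-0.2,0],"delta_rot":[0,0,0],"fingers":0.4},
    {"dp":[0,0,0],"delta_rot":[0,0,0],"fingers":0.4},
  ],
)

```text
clock: 20.75
position: [0.4324, 0.0469, 0.1873]
ee_rot: [-0.004, 0.992, -0.123, 0.034]
contact_force: [0.2, -0.5, -0.3]
width: 0.0523
gripper_force: 42.5
```

```bash
python3 - <<'E'
from h import *
np.set_printoptions(precision=4,suppress=True)
snap("x"); s=snap("w13"); print(s["clock"],s["qpos"],s["width"]); held2("w13",s,.027,(.048,.068))
goto([.4410,.0590,.0962-.0539],[0,0,1],np.arctan2(-.149,.557),0)
E
```

```text
20.8 [-0.0573  0.1446  2.0061  0.0008  0.922   1.7603] 0.05213007512684577
held: plane c [0.0008 0.0001 0.0588] n [-0.0063 -0.0015  1.    ] sd 0.0005814815844611619 x mid -0.00044622845006412996 x ext -0.027822608206421264 0.026268614138034784 8855
pos [0.4338 0.0434 0.1876] target [0.441  0.059  0.0962] 
rot units [-0.1332 -0.6827  0.1207] dp units now-frame [-0.0157 -0.0785  0.4581] dp in target frame [ 0.0146 -0.0846  0.457 ]
```

Request:
servo_tool(
  moves=[
    {"dp":[0,0,0],"delta_rot":[-0.13,-0.68,0.12],"fingers":0.4},
    {"dp":[0.015,-0.085,0.13],"delta_rot":[0,0,0],"fingers":0.4},
    {"dp":[0,0,0.13],"delta_rot":[0,0,0],"fingers":0.4},
    {"dp":[0,0,0.1],"delta_rot":[0,0,0],"fingers":0.4},
    {"dp":[0,0,0.03],"delta_rot":[0,0,0],"fingers":0.4},
  ],
)

```text
clock: 21.35
position: [0.4406, 0.0565, 0.108]
ee_rot: [0.0, 0.991, -0.133, -0.002]
contact_force: [-0.5, -0.6, -1.2]
width: 0.0525
gripper_force: 42.5
```

```bash
python3 - <<'E'
from h import *
np.set_printoptions(precision=4,suppress=True)
snap("x"); s=snap("w14"); print(s["clock"],s["contact_force"]); held2("w14",s,.027,(.048,.068))
goto([.4408,.0590,.0958-.0539],[0,0,1],np.arctan2(-.149,.557),0)
E
```

```text
21.4 [-0.0949  0.9764 -1.3491]
held: plane c [0.0008 0.0001 0.0589] n [-0.0074 -0.0017  1.    ] sd 0.0005797596907266175 x mid -0.0004154573654889214 x ext -0.027570823480834873 0.02621708790677749 8864
pos [0.4413 0.0567 0.1093] target [0.4408 0.059  0.0958] 
rot units [ 0.0058  0.0086 -0.0554] dp units now-frame [-0.0054 -0.0105  0.0677] dp in target frame [-0.0054 -0.0105  0.0677]
```

Request:
servo_tool(
  moves=[
    {"dp":[-0.005,-0.01,0.02],"delta_rot":[0,0,0],"fingers":0.4},
    {"dp":[0,0,0.02],"delta_rot":[0,0,0],"fingers":0.4},
    {"dp":[0,0,0.015],"delta_rot":[0,0,0],"fingers":0.4},
    {"dp":[0,0,0.005],"delta_rot":[0,0,0],"fingers":0.4},
    {"dp":[0,0,0],"delta_rot":[0,0,0],"fingers":0.4},
  ],
)

```text
clock: 21.95
position: [0.4409, 0.0599, 0.0984]
ee_rot: [0.0, 0.991, -0.132, 0.001]
contact_force: [-0.5, 0.1, -0.9]
width: 0.052
gripper_force: 42.5
```

```bash
python3 - <<'E'
from h import *
np.set_printoptions(precision=4,suppress=True)
s=snap("w15"); print(s["position"]);s=readout.get_state(); print(s["position"],s["contact_force"])
E
```

```text
[0.4409 0.0599 0.0984]
[0.441  0.0599 0.0984] [ 0.0897 -0.0157 -1.0921]
```

Request:
servo_tool(
  moves=[
    {"dp":[0,0.002,0.007],"delta_rot":[0,0,0],"fingers":0.4},
    {"dp":[0,0,0.005],"delta_rot":[0,0,0],"fingers":0.4},
    {"dp":[0,0,0],"delta_rot":[0,0,0],"fingers":0.4},
  ],
)

```text
clock: 22.3
position: [0.4407, 0.0594, 0.0958]
ee_rot: [0.0, 0.991, -0.132, 0.001]
contact_force: [-0.1, -0.7, -1.6]
width: 0.0521
gripper_force: 42.5
```

Request:
servo_tool(
  moves=[
    {"dp":[0,0,0.004],"delta_rot":[0,0,0],"fingers":0.4},
    {"dp":[0,0,0],"delta_rot":[0,0,0],"fingers":0.4},
  ],
)

```text
clock: 22.5
position: [0.4408, 0.0595, 0.0956]
ee_rot: [0.0, 0.991, -0.132, 0.001]
contact_force: [-1.3, 0.7, 4.6]
width: 0.0518
gripper_force: 43.2
```

Contact (4.6 N). Release and check.

Request:
servo_tool(
  moves=[
    {"dp":[0,0,0],"delta_rot":[0,0,0],"fingers":0.65},
    {"dp":[0,0,0],"delta_rot":[0,0,0],"fingers":0.75},
    {"dp":[0,0,0],"delta_rot":[0,0,0],"fingers":0.9},
    {"dp":[0,0,-0.1],"delta_rot":[0,0,0],"fingers":0.95},
    {"dp":[0,0,-0.2],"delta_rot":[0,0,0],"fingers":1},
  ],
)

```text
clock: 23.0
position: [0.4388, 0.0594, 0.1534]
ee_rot: [0.001, 0.991, -0.132, -0.003]
contact_force: [1.7, -0.3, 0.4]
width: 0.0855
gripper_force: 0.0
```

Request:
servo_tool(
  moves=[
    {"dp":[0,0,-0.2],"delta_rot":[0,0,0],"fingers":1},
    {"dp":[0,0,-0.15],"delta_rot":[0,0,0],"fingers":1},
    {"dp":[0,0,0],"delta_rot":[0,0,0],"fingers":1},
  ],
)

```text
clock: 23.3
position: [0.4432, 0.0595, 0.2291]
ee_rot: [-0.0, 0.991, -0.132, 0.005]
contact_force: [0.5, -0.0, -0.3]
width: 0.0855
gripper_force: 0.0
```

```bash
python3 - <<'E'
from h import *
np.set_printoptions(precision=4,suppress=True)
s=snap("w16"); print(s["clock"],s["qpos"],s["position"])
X=np.load("w16.npz")["X"]; D=np.linalg.norm(X-[.4405,.059,.037],axis=2); v,u=np.unravel_index(D.argmin(),D.shape); print(u,v,D.min())
print("stone",disc("w16",(int(u),int(v)),32))
Z=X[...,2]; d=np.hypot(X[...,0]-.4405,X[...,1]-.059); m=(Z>.0195)&(Z<.026)&(d<.04); E=X[m][:,:2]; a=np.arctan2(*(E-[.4405,.059]).T[::-1]); r=np.hypot(*(E-[.4405,.059]).T)
b=((a+np.pi)*20/np.pi).astype(int); o=np.array([E[b==i][r[b==i].argmax()] for i in range(41) if (b==i).sum()>3]); print("wood edge",circ(o),len(o))
goto([.6415,.0160,.0236],[0,0,1],np.arctan2(-.149,.557),.08)
E
```

```text
23.3 [-0.022   0.1386  1.8878 -0.0006  1.1043  1.8143] [0.4432 0.0595 0.2291]
277 209 0.00029975415158148256
stone (array([0.4372, 0.0592, 0.0365]), array([-0.1024,  0.0244,  0.9944]), np.float64(0.01754164764553473), np.float64(0.000648735096515616), np.float64(0.10416666666666667), 493)
wood edge (array([0.4403, 0.0589]), np.float64(0.03259036407305733)) 37
pos [0.4418 0.0595 0.2269] target [0.6415 0.016  0.1575] 
rot units [-0.0099 -0.0643 -0.0386] dp units now-frame [ 1.0184 -0.0516  0.3536] dp in target frame [ 1.0209 -0.048   0.347 ]
```

View pics/w16.png

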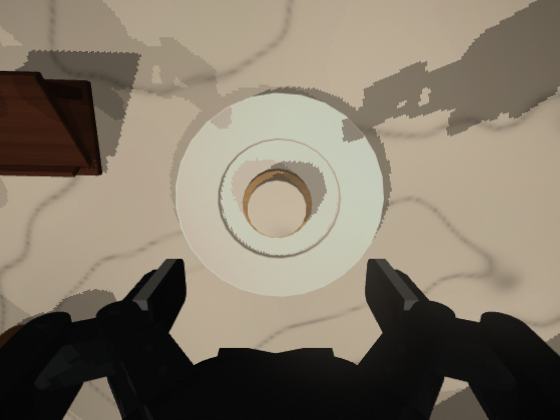

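```bash
cat >> h.py <<'E'
def level(tag,c0,zr,rmax):
    X=np.load(tag+".npz")["X"]; d=np.hypot(X[...,0]-c0[0],X[...,1]-c0[1]); P=X[(X[...,2]>zr[0])&(X[...,2]<zr[1])&(d<rmax)]; E=P[:,:2]
    a=np.arctan2(*(E-c0).T[::-1]); r=np.hypot(*(E-c0).T); b=((a+np.pi)*20/np.pi).astype(int)
    o=np.array([E[b==i][np.argsort(r[b==i])[-2]] for i in range(40) if (b==i).sum()>3])
    c,R=circ(o); g=abs(np.hypot(*(o-c).T)-R)<.0015; print(tag,zr,"centre",*circ(o[g]),"z",np.median(P[:,2]),"n",plane(P)[1],len(o),g.mean())
E
python3 - <<'E'
from h import *
np.set_printoptions(precision=4,suppress=True)
snap("w17")
for t in("w16","w17"):
    level(t,(.4405,.059),(.0335,.041),.036); level(t,(.4405,.059),(.0205,.0255),.038)
p,d=imaging.get_image("top"); np.savez("t17.npz",p=p,X=cloud("top",d)); level("t17",(.4415,.06),(.033,.042),.034); level("t17",(.4415,.06),(.0195,.0265),.038)
goto([.6415,.0160,.0236],[0,0,1],np.arctan2(-.149,.557),.08)
E
```

```text
w16 (0.0335, 0.041) centre [0.4401 0.0591] 0.026338376939978262 z 0.03680433836535815 n [ 0.0037 -0.0015  1.    ] 40 1.0
w16 (0.0205, 0.0255) centre [0.4404 0.0588] 0.032327847036488874 z 0.022777518679711117 n [0.0007 0.0014 1.    ] 37 1.0
w17 (0.0335, 0.041) centre [0.4401 0.0592] 0.026320286926361132 z 0.0368250998421919 n [0.0052 0.0006 1.    ] 40 1.0
w17 (0.0205, 0.0255) centre [0.4402 0.0589] 0.0324028804610876 z 0.02278054251019236 n [0.0004 0.0014 1.    ] 38 1.0Traceback (most recent call last):
  File "<stdin>", line 6, in <module>
  File "h.py", line 70, in level
    c,R=circ(o); g=abs(np.hypot(*(o-c).T)-R)<.0015; print(tag,zr,"centre",*circ(o[g]),"z",np.median(P[:,2]),"n",plane(P)[1],len(o),g.mean())
        ~~~~^^^
  File "h.py", line 15, in circ
    A=np.c_[2*xy,np.ones(len(xy))]; s=np.linalg.lstsq(A,(xy**2).sum(1),rcond=None)[0]
                                                        ~~~~~~~~~~~^^^
    return umr_sum(a, axis, dtype, out, keepdims, initial, where)
numpy.exceptions.AxisError: axis 1 is out of bounds for array of dimension 1
```

Request:
servo_tool(
  moves=[
    {"dp":[0.2,-0.01,0.05],"delta_rot":[0,0,0],"fingers":1},
    {"dp":[0.2,-0.01,0.05],"delta_rot":[0,0,0],"fingers":1},
    {"dp":[0.2,-0.01,0.05],"delta_rot":[0,0,0],"fingers":1},
    {"dp":[0.2,-0.01,0.05],"delta_rot":[0,0,0],"fingers":1},
    {"dp":[0.2,-0.01,0.05],"delta_rot":[0,0,0],"fingers":1},
  ],
)

```text
clock: 23.95
position: [0.6367, 0.0163, 0.1722]
ee_rot: [0.0, 0.991, -0.132, -0.002]
contact_force: [-0.5, -0.1, 0.4]
width: 0.0852
gripper_force: 0.0
```

Request:
servo_tool(
  moves=[
    {"dp":[0.02,0,0.05],"delta_rot":[0,0,0],"fingers":1},
    {"dp":[0,0,0.04],"delta_rot":[0,0,0],"fingers":1},
    {"dp":[0,0,0],"delta_rot":[0,0,0],"fingers":1},
  ],
)

```text
clock: 24.25
position: [0.6375, 0.016, 0.1542]
ee_rot: [0.0, 0.991, -0.132, -0.003]
contact_force: [-0.7, 0.9, 0.7]
width: 0.0857
gripper_force: 0.0
```

```bash
python3 - <<'E'
from h import *
np.set_printoptions(precision=4,suppress=True)
snap("x"); s=snap("w18"); print(s["clock"])
level("w18",(.6415,.016),(.02,.028),.03)
goto([.6415,.0150,0],[0,0,1],np.arctan2(-.149,.557),.015)
E
```

```text
24.3
w18 (0.02, 0.028) centre [0.642  0.0147] 0.021294046854628868 z 0.023701455653860948 n [ 0.0063 -0.0025  1.    ] 40 1.0
pos [0.6385 0.016  0.1567] target [0.6415 0.015  0.0689] 
rot units [ 0.0066  0.0125 -0.0358] dp units now-frame [0.0164 0.0008 0.4389] dp in target frame [0.0158 0.0012 0.4389]
```

Request:
servo_tool(
  moves=[
    {"dp":[0.018,0,0.12],"delta_rot":[0,0,0],"fingers":1},
    {"dp":[0,0,0.12],"delta_rot":[0,0,0],"fingers":1},
    {"dp":[0,0,0.1],"delta_rot":[0,0,0],"fingers":1},
    {"dp":[0,0,0.05],"delta_rot":[0,0,0],"fingers":1},
    {"dp":[0,0,0],"delta_rot":[0,0,0],"fingers":1},
  ],
)

```text
clock: 24.85
position: [0.6425, 0.0149, 0.0788]
ee_rot: [0.0, 0.991, -0.132, -0.0]
contact_force: [0.5, -0.2, -0.6]
width: 0.0852
gripper_force: 0.0
```

Request:
servo_tool(
  moves=[
    {"dp":[0,0,0],"delta_rot":[0,0,0],"fingers":0.65},
    {"dp":[0,0,0],"delta_rot":[0,0,0],"fingers":0.5},
    {"dp":[0,0,0],"delta_rot":[0,0,0],"fingers":0.3},
    {"dp":[0,0,0],"delta_rot":[0,0,0],"fingers":0.3},
    {"dp":[0,0,0],"delta_rot":[0,0,0],"fingers":0.3},
  ],
  force=35,
)

```text
clock: 25.35
position: [0.6446, 0.0146, 0.0809]
ee_rot: [0.0, 0.991, -0.132, 0.002]
contact_force: [-0.6, 0.9, 6.4]
width: 0.0426
gripper_force: 35.5
```

Request:
servo_tool(
  moves=[
    {"dp":[0,0,-0.03],"delta_rot":[0,0,0],"fingers":0.3},
    {"dp":[0,0,-0.1],"delta_rot":[0,0,0],"fingers":0.3},
    {"dp":[0,0,-0.15],"delta_rot":[0,0,0],"fingers":0.3},
    {"dp":[0,0,-0.15],"delta_rot":[0,0,0],"fingers":0.3},
    {"dp":[0,0,0],"delta_rot":[0,0,0],"fingers":0.3},
  ],
)

```text
clock: 25.85
position: [0.6462, 0.0145, 0.1702]
ee_rot: [-0.0, 0.991, -0.132, 0.005]
contact_force: [1.5, 0.3, -0.1]
width: 0.0428
gripper_force: 35.6
```

```bash
python3 - <<'E'
from h import *
np.set_printoptions(precision=4,suppress=True)
snap("x"); s=snap("w19"); print(s["clock"],s["width"])
held2("w19",s,.022,(.045,.068))
goto([.4402,.0592,.15],[0,0,1],np.arctan2(-.149,.557),0)
E
```

```text
25.9 0.042632234487435736
held: plane c [-0.0015  0.0001  0.0572] n [-0.0069 -0.0004  1.    ] sd 0.0005926106677499476 x mid -0.002599354210943731 x ext -0.024243504489727674 0.019112229321399023 5731
pos [0.6438 0.0146 0.1661] target [0.4402 0.0592 0.2039] 
rot units [ 0.0002 -0.0277 -0.0397] dp units now-frame [-1.0401  0.0519 -0.1921] dp in target frame [-1.0408  0.0478 -0.1892]
```

Request:
servo_tool(
  moves=[
    {"dp":[0,0,-0.1],"delta_rot":[0,0,0],"fingers":0.3},
    {"dp":[-0.17,0.01,-0.07],"delta_rot":[0,0,0],"fingers":0.3},
    {"dp":[-0.2,0.01,0],"delta_rot":[0,0,0],"fingers":0.3},
    {"dp":[-0.2,0.01,0],"delta_rot":[0,0,0],"fingers":0.3},
    {"dp":[-0.2,0.01,0],"delta_rot":[0,0,0],"fingers":0.3},
  ],
)

```text
clock: 26.45
position: [0.4903, 0.0476, 0.1974]
ee_rot: [0.0, 0.991, -0.132, -0.001]
contact_force: [0.8, 0.6, 0.6]
width: 0.0425
gripper_force: 35.7
```

Request:
servo_tool(
  moves=[
    {"dp":[-0.15,0.01,0],"delta_rot":[0,0,0],"fingers":0.3},
    {"dp":[-0.1,0,0],"delta_rot":[0,0,0],"fingers":0.3},
    {"dp":[0,0,0],"delta_rot":[0,0,0],"fingers":0.3},
    {"dp":[0,0,0],"delta_rot":[0,0,0],"fingers":0.3},
  ],
)

```text
clock: 26.85
position: [0.4443, 0.0585, 0.1985]
ee_rot: [0.0, 0.991, -0.132, 0.001]
contact_force: [0.7, 0.3, -0.8]
width: 0.0427
gripper_force: 35.7
```

```bash
python3 - <<'E'
from h import *
np.set_printoptions(precision=4,suppress=True)
snap("x"); s=snap("w20"); print(s["clock"],s["width"])
held2("w20",s,.022,(.045,.068))
goto([.4426,.0585,.1182-.0539],[0,0,1],np.arctan2(-.149,.557),0)
E
```

```text
26.9 0.04232063052005082
held: plane c [-0.0015  0.0001  0.0571] n [-0.0073  0.0019  1.    ] sd 0.0005910137992883055 x mid -0.002559179758802977 x ext -0.02454199838687883 0.019030910793078108 5734
pos [0.4455 0.0583 0.1988] target [0.4426 0.0585 0.1182] 
rot units [ 0.002  -0.0219 -0.0416] dp units now-frame [-0.0152  0.0026  0.4029] dp in target frame [-0.0143  0.0026  0.4029]
```

Request:
servo_tool(
  moves=[
    {"dp":[-0.015,0.003,0.12],"delta_rot":[0,0,0],"fingers":0.3},
    {"dp":[0,0,0.12],"delta_rot":[0,0,0],"fingers":0.3},
    {"dp":[0,0,0.09],"delta_rot":[0,0,0],"fingers":0.3},
    {"dp":[0,0,0.04],"delta_rot":[0,0,0],"fingers":0.3},
    {"dp":[0,0,0.01],"delta_rot":[0,0,0],"fingers":0.3},
  ],
)

```text
clock: 27.45
position: [0.4417, 0.0585, 0.1221]
ee_rot: [0.0, 0.991, -0.132, -0.0]
contact_force: [0.8, -0.6, -0.7]
width: 0.0425
gripper_force: 35.7
```

Request:
servo_tool(
  moves=[
    {"dp":[0,0,0],"delta_rot":[0,0,0],"fingers":0.3},
    {"dp":[0,0,0],"delta_rot":[0,0,0],"fingers":0.3},
  ],
)

```text
clock: 27.65
position: [0.4421, 0.0586, 0.1237]
ee_rot: [0.0, 0.991, -0.132, 0.002]
contact_force: [-0.3, 0.2, -0.7]
width: 0.0425
gripper_force: 35.7
```

Request:
servo_tool(
  moves=[
    {"dp":[0.002,0,0.01],"delta_rot":[0,0,0],"fingers":0.3},
    {"dp":[0,0,0.01],"delta_rot":[0,0,0],"fingers":0.3},
    {"dp":[0,0,0.004],"delta_rot":[0,0,0],"fingers":0.3},
    {"dp":[0,0,0],"delta_rot":[0,0,0],"fingers":0.3},
  ],
)

```text
clock: 28.05
position: [0.4415, 0.0586, 0.1182]
ee_rot: [0.0, 0.991, -0.132, 0.001]
contact_force: [0.5, -0.1, -1.1]
width: 0.0425
gripper_force: 35.7
```

Request:
servo_tool(
  moves=[
    {"dp":[0,0,0.003],"delta_rot":[0,0,0],"fingers":0.3},
    {"dp":[0,0,0],"delta_rot":[0,0,0],"fingers":0.3},
  ],
)

```text
clock: 28.25
position: [0.4416, 0.0586, 0.1179]
ee_rot: [0.0, 0.991, -0.132, 0.001]
contact_force: [-1.4, 0.0, 1.6]
width: 0.0429
gripper_force: 36.0
```

Touching; release and retreat.

Request:
servo_tool(
  moves=[
    {"dp":[0,0,0.001],"delta_rot":[0,0,0],"fingers":0.3},
    {"dp":[0,0,0],"delta_rot":[0,0,0],"fingers":0.52},
    {"dp":[0,0,0],"delta_rot":[0,0,0],"fingers":0.65},
    {"dp":[0,0,0],"delta_rot":[0,0,0],"fingers":0.85},
    {"dp":[0,0,-0.1],"delta_rot":[0,0,0],"fingers":0.95},
  ],
)

```text
clock: 28.75
position: [0.4399, 0.0586, 0.1358]
ee_rot: [0.001, 0.991, -0.132, -0.002]
contact_force: [-0.5, 0.6, 1.0]
width: 0.0806
gripper_force: 0.0
```

Request:
servo_tool(
  moves=[
    {"dp":[0,0,-0.2],"delta_rot":[0,0,0],"fingers":1},
    {"dp":[0,0,-0.2],"delta_rot":[0,0,0],"fingers":1},
    {"dp":[0,0,-0.1],"delta_rot":[0,0,0],"fingers":1},
    {"dp":[0,0,0],"delta_rot":[0,0,0],"fingers":1},
    {"dp":[0,0,0],"delta_rot":[0,0,0],"fingers":1},
  ],
)

```text
clock: 29.25
position: [0.4412, 0.0587, 0.2373]
ee_rot: [0.0, 0.991, -0.132, 0.001]
contact_force: [-0.3, 0.3, -0.6]
width: 0.0854
gripper_force: 0.0
```

```bash
python3 - <<'E'
from h import *
np.set_printoptions(precision=4,suppress=True)
snap("x"); s=snap("w21"); print(s["clock"],s["width"],s["position"])
level("w21",(.4405,.059),(.056,.066),.03); level("w21",(.4405,.059),(.0335,.041),.036); level("w21",(.4405,.059),(.0205,.0255),.038); level("w21",(.4405,.057),(.0145,.021),.115)
E
```

```text
29.3 0.085196393464639 [0.4407 0.0587 0.2365]
w21 (0.056, 0.066) centre [0.4391 0.0589] 0.02124710674447375 z 0.06077835748196736 n [ 0.0124 -0.0003  0.9999] 40 1.0
w21 (0.0335, 0.041) centre [0.44   0.0592] 0.026402387992171122 z 0.03669002124274362 n [ 0.0021 -0.0002  1.    ] 26 1.0
w21 (0.0205, 0.0255) centre [0.4403 0.0588] 0.032317325667253635 z 0.02274642763049331 n [-0.0043  0.0013  1.    ] 30 1.0
w21 (0.0145, 0.021) centre [0.4399 0.0567] 0.09915976437893138 z 0.016491435305144853 n [-0.      0.0006  1.    ] 40 1.0
```

All offsets are within about 2 mm, heights are right and the plate hasn't moved. I'm handing it in.

```bash
python3 -c "
from rig import manip; print(manip.sign_off())"
```

```text
the job is handed in; nothing more can be done
None
```

The centrepiece is built and handed in at about 29 s of robot time: by my last wrist-camera check, the wood is about 2 mm off the plate's centre, the stone and candle are each within 1 mm of the piece below, and the plate has not moved; the hand-in call returned no verdict.

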